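# Check in samples at the microscope bench

### The job

Check in the samples: first lay the purple-capped blood tube on its side in the cradle of the tube rocker, let go of it, and then press the rocker's green start button. Sort the specimen pots by lid colour, red lids into the red tray and blue lids into the blue tray, each pot standing upright on the tray's floor. Leave the white-lidded pot and everything else on the bench where they are.

Things in the scene. Friction and masses are not known exactly. Their poses are not given: they have to be found in the camera images.
- pot_red0: specimen pot standing on the bench (may be absent: then its pose is None from the start): round cream body 51 mm across with a red screw lid 54 mm across and 16 mm high, 62 mm tall in all, heavy at the bottom; origin at the centre of its underside, z up along the pot
- pot_red1: specimen pot standing on the bench (may be absent: then its pose is None from the start): round cream body 51 mm across with a red screw lid 54 mm across and 16 mm high, 62 mm tall in all, heavy at the bottom; origin at the centre of its underside, z up along the pot
- pot_red2: specimen pot standing on the bench (may be absent: then its pose is None from the start): round cream body 51 mm across with a red screw lid 54 mm across and 16 mm high, 62 mm tall in all, heavy at the bottom; origin at the centre of its underside, z up along the pot
- pot_blue0: specimen pot standing on the bench (may be absent: then its pose is None from the start): round cream body 51 mm across with a blue screw lid 54 mm across and 16 mm high, 62 mm tall in all, heavy at the bottom; origin at the centre of its underside, z up along the pot
- pot_blue1: specimen pot standing on the bench (may be absent: then its pose is None from the start): round cream body 51 mm across with a blue screw lid 54 mm across and 16 mm high, 62 mm tall in all, heavy at the bottom; origin at the centre of its underside, z up along the pot
- pot_blue2: specimen pot standing on the bench (may be absent: then its pose is None from the start): round cream body 51 mm across with a blue screw lid 54 mm across and 16 mm high, 62 mm tall in all, heavy at the bottom; origin at the centre of its underside, z up along the pot
- tray_red: red open tray fixed to the bench, outside 88 mm along its x by 238 mm along its y, walls 4 mm thick and 24 mm high, floor 4 mm thick; origin at the centre of its underside; room for three pots side by side along its y
- tray_blue: blue open tray fixed to the bench, outside 88 mm along its x by 238 mm along its y, walls 4 mm thick and 24 mm high, floor 4 mm thick; origin at the centre of its underside; room for three pots side by side along its y
- tube: blood sample tube with a purple cap, dark red body, flat foot, standing upright on the bench: 31 mm diameter, 130 mm long, the top 20 mm is the cap, 33 mm diameter; origin at the centre of its foot, z along the tube towards the cap
- tube_mid (a point): the middle of the tube, on its axis, 65 mm from the foot
- rocker: white tube rocker fixed to the bench, 160 mm along its x by 170 mm along its y, its deck 50 mm high; origin at the centre of its underside; a cradle on the deck for one tube lying along the rocker's y (cap either way), and a green start button nearer the rocker's -x edge
- cradle (a point): where the middle of the tube lies when it rests in the cradle: 84 mm above the bench, axes as the rocker's. The cradle is two black V supports, 8 mm thick, centred 34 mm to either side of this point along y; their arms reach up to 87 mm above the bench and 28 mm to either side along x; between them is a clear gap of 60 mm down to the deck
- start_top (a point): centre of the top of the rocker's round green start button, 28 mm across, pressed straight down
- start (a joint): travel of the start button, m: 0 up, 0.006 fully down; springs back, about 5 N
- pot_white: specimen pot standing on the bench (empty, not part of the job): round cream body 51 mm across with a white screw lid 54 mm across and 16 mm high, 62 mm tall in all, heavy at the bottom; origin at the centre of its underside, z up along the pot
- oil_bottle: small amber bottle with black cap, 30 mm across, 70 mm tall, between the trays; not part of the job; origin at its foot
- wash_bottle: white wash bottle with orange cap, 64 mm across, 170 mm tall, on the right; not part of the job; origin at its foot
- beaker: glass beaker, 70 mm across, 90 mm tall, on the left; not part of the job; origin at its foot
- warmer: grey slide-warming plate with glass slides, fixed to the bench on the other side from the rocker, 160 by 170 mm, 38 mm high; not part of the job; origin at the centre of its underside
There are look-alikes about, which are no part of the job. Leave any brown or yellow look-alike of the rocker alone.

How it is judged:
On the way, in this order (a step that is already met when the one before it is completed fails the run):
1. the tube lies in the rocker's cradle, let go (angle between tube's own z axis and vertical above 1.4 rad and angle between the z axis of tube and the y axis of rocker, either way round below 0.2 rad and x of tube_mid in the frame of cradle between -0.008 and 0.008 m and y of tube_mid in the frame of cradle between -0.025 and 0.025 m and z of tube_mid in the frame of cradle between -0.008 and 0.008 m and contact force between the fingers and tube below 0.2 N), for 0.3 s.
2. the start button is pressed with the tube in the cradle (all of step 1 and value of joint start above 0.004 m), for 0.05 s.
At the end, for the whole second after the job is handed in: the tube lies at rest in the cradle (its middle within 8 mm of the cradle point across and in height, 25 mm along; axis within 0.2 rad of the cradle's), released; every pot that is present stands upright (within 0.15 rad) and still on the floor of the tray of its lid colour (all of step 1 and x of pot_red0 in the frame of tray_red between -0.03 and 0.03 m and y of pot_red0 in the frame of tray_red between -0.105 and 0.105 m and z of pot_red0 in the frame of tray_red between -0.004 and 0.012 m and angle between each of pot_red0, pot_red1, pot_red2, pot_blue0, pot_blue1, pot_blue2's own z axis and vertical below 0.15 rad and linear speed of each of pot_red0, pot_red1, pot_red2, pot_blue0, pot_blue1, pot_blue2 below 0.02 m/s and x of pot_red1 in the frame of tray_red between -0.03 and 0.03 m and y of pot_red1 in the frame of tray_red between -0.105 and 0.105 m and z of pot_red1 in the frame of tray_red between -0.004 and 0.012 m and x of pot_red2 in the frame of tray_red between -0.03 and 0.03 m and y of pot_red2 in the frame of tray_red between -0.105 and 0.105 m and z of pot_red2 in the frame of tray_red between -0.004 and 0.012 m and x of pot_blue0 in the frame of tray_blue between -0.03 and 0.03 m and y of pot_blue0 in the frame of tray_blue between -0.105 and 0.105 m and z of pot_blue0 in the frame of tray_blue between -0.004 and 0.012 m and x of pot_blue1 in the frame of tray_blue between -0.03 and 0.03 m and y of pot_blue1 in the frame of tray_blue between -0.105 and 0.105 m and z of pot_blue1 in the frame of tray_blue between -0.004 and 0.012 m and x of pot_blue2 in the frame of tray_blue between -0.03 and 0.03 m and y of pot_blue2 in the frame of tray_blue between -0.105 and 0.105 m and z of pot_blue2 in the frame of tray_blue between -0.004 and 0.012 m); the robot touches nothing.
It fails at once if the pot white is moved more than 40 mm or knocked over (distance of pot_white from where it was at the start of the episode above 0.04 m or angle between pot_white's own z axis and vertical above 0.7 rad).
It fails at once if the oil bottle is moved more than 40 mm or knocked over (distance of oil_bottle from where it was at the start of the episode above 0.04 m or angle between oil_bottle's own z axis and vertical above 0.7 rad).
It fails at once if the wash bottle is moved more than 40 mm or knocked over (distance of wash_bottle from where it was at the start of the episode above 0.04 m or angle between wash_bottle's own z axis and vertical above 0.7 rad).
It fails at once if the beaker is moved more than 40 mm or knocked over (distance of beaker from where it was at the start of the episode above 0.04 m or angle between beaker's own z axis and vertical above 0.7 rad).
Of pot_red0, pot_red1, pot_red2, pot_blue0, pot_blue1, pot_blue2 only 4 to 6 are there at a start; the rules pass over those that are not, and their reading is None.
At some moment in a run one of pot_red0, pot_red1, pot_red2, pot_blue0, pot_blue1, pot_blue2 may be knocked a few centimetres aside while the robot is not near it.
Once in a run the grip may slacken for a moment while it holds something.
It also fails if it takes over 210 s, if anything falls off the work surface, if the arm or the gripper's body presses on something with over 40 N, if the wrist force passes 120 N, or if a joint passes its speed limit or range.

### The arm

A 7-joint arm with a two-finger parallel gripper is mounted at the origin on the work surface. World frame = base frame: x ahead of the robot, y to its left, z up, the work surface at z = 0. Lengths are in m, angles in rad, forces in N, time in s.
With the tool pointing down it reaches from about 0.4 to 0.85 m from the base axis. Payload 4.5 kg.
Tool frame: the origin (TCP) lies between the finger pads; the fingertips stand 8 mm ahead of it and the grasp point (between the pads) lies 11 mm behind it; z points along the fingers, y is the direction in which the jaws open and shut (so a half turn about z gives the same grasp; the last joint's range is limited). The gripper opens to 88 mm and grips with 3 to 60 N. Pads are 18 mm wide; open, the fingers measure 123 mm over their backs; the gripper's body (75 mm by 187 mm) begins 45 mm behind the grasp point.
Start: joints at [-1.127, 0.689, -0.195, 1.565, 0.157, 0.902, -0.215], TCP at [0.249, 0.573, 0.247] pointing down, gripper open.
Joint ranges: [-3.01, 3.01], [-0.46, 2.08], [-1.47, 1.51], [0.13, 2.56], [-1, 4.14], [0.04, 2.09], [-2.66, 2.66]. Speed limits (rad/s): [2.57, 2.57, 3.14, 3.14, 3.14, 3.14, 3.14].

### API

Orientations are given as a unit quaternion [x, y, z, w].
In Python, from plant import r gives the robot as it stands.
- The arm moves only by the tool carry_out, never from a script. Its argument "commands" is a list that holds one entry, the list of rows, each a list of 7 numbers: the turn, a rotation vector about the tool's x, y, z in rad, then the shift along the tool's x, y, z in cm, then the finger opening in cm, from 0 to 8.81. A call has 1 to 10 rows; each row is the pose to reach, as a shift and turn from the pose commanded when the call began, along the tool's axes at that moment; what a row does not reach only later rows make up. A row lasts 1/12 s, in which the tool goes at most 41.7 mm and 7.16 degrees, less where a joint would pass 70% of its speed; a pose out of reach is approached as far as the arm can. A call with a gripper value outside its range is refused whole. The fingers move at their own pace and stop on an object; "force" is the grip in N (left out, the last holds). Time passes only in rows, so rows that repeat a pose let the fingers close. It gives the time, the measured TCP pose, the force and the opening at its end, in the units of the state.
- r.get_state(): the state, without advancing time (a new reading comes with each control period).
- r.snapshot(name): name is "scene" or "top" or "wrist"; returns a dict with "pixels" (420x560x3 uint8, red, green, blue), "mtx" (3x3 intrinsics, pixels), "k1" (the pictures are not rectified: a ray, as slopes to the right and down, at radius r is drawn at 1 + k1 r^2 times it, then the intrinsics apply), "xyz" and "rotation" of the camera in the world. Camera axes: x right, y down, z forward; pixel columns grow to the right and rows downward; lengths in m; the calibration is good to about 2 mm. A picture is of the moment at which its call begins. There is no depth.
- r.finish_job(): hands the job in, once; it reports no verdict.
The state is a dict: "clock": time; "q": joint angles; "qd": joint speeds; "joint_torque": joint torques, N m; "tool_pos": TCP position; "eef_rot": TCP orientation; "contact_force": force on the tool from outside, world axes, zero at the start; "moment": the same for the moment, N m; "opening": opening from 0.0 (shut) to 1.0 (fully open).
Only numpy, scipy, OpenCV 4.12 (cv2) and the standard library are available. Lean on these libraries where they do the work, as an engineer would, in place of code of your own. Each camera call takes 0.05 s, during which the arm holds its last target.

## Working session

There is one attempt and no reset: what is moved stays moved. The work goes in short steps, Python scripts to look and compute and a tool call to move; the robot and the scene stay as the last step left them, time stands still between calls to the robot, and variables do not carry over. Pictures are saved under pics/ and viewed, and the job is handed in when it is done.

Besides the shell and the picture viewer there is one more tool, called after "Request:" by a JSON object that holds its "api" and its "payload". carry_out: Moves the arm, as the interface text tells. Its arguments: {"type":"object","properties":{"commands":{"type":"array"},"force":{"type":"number"}},"required":["commands"]}

```bash
ls; mkdir -p pics; python3 - <<'E'
from plant import r
import cv2
print(r.get_state())
for n in ["scene","top","wrist"]:
    s=r.snapshot(n); cv2.imwrite(f"pics/{n}0.png",s["pixels"][:,:,::-1])
    print(n,s["mtx"],s["k1"],s["xyz"],s["rotation"])
E
```

```text
pics
{'clock': 0.0, 'q': array([-1.12719573,  0.69000644, -0.1945412 ,  1.56632067,  0.15730093,
        0.90249615, -0.21504314]), 'qd': array([ 0.0003762 ,  0.00050205, -0.00260459,  0.0012859 , -0.00095694,
        0.00174136,  0.00143781]), 'joint_torque': array([ 2.37574977e-04, -5.27554214e+01, -1.26736544e+00, -1.53431368e+01,
       -5.27330046e-02,  6.39314341e-03,  1.75452169e-04]), 'tool_pos': array([0.24880437, 0.57267803, 0.24590292]), 'eef_rot': array([ 2.03391146e-01,  9.79097134e-01, -9.09155431e-04, -1.31079440e-04]), 'contact_force': array([-0.72534383, -0.2579454 , -0.21575971]), 'moment': array([-0.01518553,  0.00946631,  0.02975484]), 'opening': 1.0036350521634252}
scene [[526.98775046   0.         283.4419115 ]
 [  0.         526.98775046 219.60272752]
 [  0.           0.           1.        ]] -0.0355910328694366 [1.71590791 0.41768302 0.94072983] [ 0.49424885  0.72518611 -0.39504882 -0.2715872 ]
top [[499.36132584   0.         284.72816406]
 [  0.         499.36132584 210.04444847]
 [  0.           0.           1.        ]] -0.05931881589914873 [ 0.25164412 -0.05772712  1.57291079] [ 0.70608493 -0.70453569  0.05822    -0.04103618]
wrist [[334.43087776   0.         280.87050351]
 [  0.         334.43087776 208.88238611]
 [  0.           0.           1.        ]] -0.03914370031736284 [0.17742644 0.60334864 0.38403811] [0.82660099 0.54226602 0.08172661 0.12648763]
```

View pics/scene0.png

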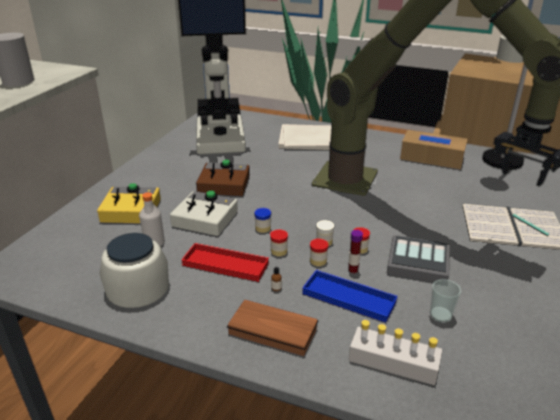

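View pics/top0.png

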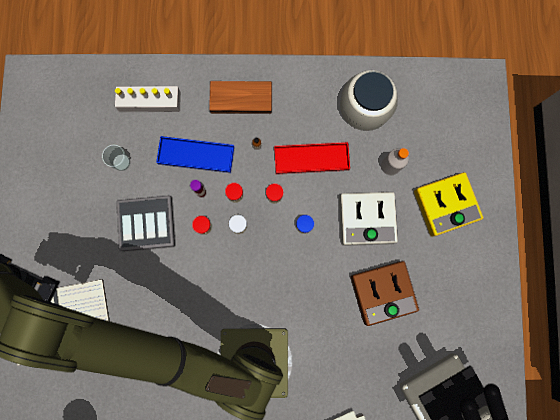

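View pics/wrist0.png

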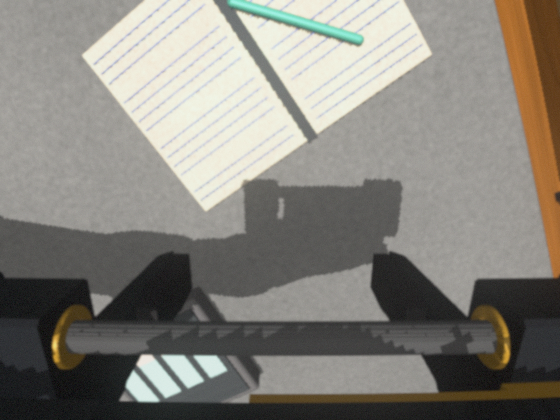

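The views show red lids at top-view px (234,191), (274,192), (202,225), one blue at (305,223), white at (238,224), and the tube cap at (196,186). The white rocker is at (369,218) with its button at (372,234); yellow and brown look-alikes are nearby. The blue tray is at left and the red tray at right.

```bash
cat > h.py <<'E'
from plant import r
import numpy as np, cv2
from scipy.spatial.transform import Rotation as R
def cast(s,px,z):
    px=np.atleast_2d(np.array(px,float))[:,None,:]
    u=cv2.undistortPoints(px,s["mtx"],np.array([s["k1"],0,0,0,0.]))[:,0]
    d=np.c_[u,np.ones(len(u))]@R.from_quat(s["rotation"]).as_matrix().T
    c=np.array(s["xyz"]); t=(z-c[2])/d[:,2]
    return c+d*t[:,None]
def blobs(mask,amin):
    n,l,st,ce=cv2.connectedComponentsWithStats(mask.astype(np.uint8)*255)
    out=[]
    for i in range(1,n):
        if st[i,4]>=amin: out.append((ce[i],st[i,4],cv2.minAreaRect(np.argwhere(l==i)[:,::-1].astype(np.float32)),st[i,:4]))
    return out
def hsv(s): 
    h=cv2.cvtColor(np.ascontiguousarray(s["pixels"]),cv2.COLOR_RGB2HSV); return [h[...,i].astype(int) for i in range(3)]
def masks(s):
    H,S,V=hsv(s)
    return dict(red=((H<8)|(H>172))&(S>170)&(V>120),blue=(H>105)&(H<128)&(S>170)&(V>90),
      purple=(H>128)&(H<165)&(S>100)&(V>40),green=(H>50)&(H<85)&(S>120)&(V>60),
      white=(S<30)&(V>190))
def state():
    s=r.get_state(); p=np.array(s["tool_pos"]); q=R.from_quat(s["eef_rot"]); return s,p,q
def goto(p,z,x,ref=None):
    """numbers for a move: target tcp p, tool z dir, tool x dir"""
    s,p0,q0=state()
    z=np.array(z,float);z/=np.linalg.norm(z); x=np.array(x,float); x-=z*(x@z); x/=np.linalg.norm(x)
    t=R.from_matrix(np.c_[x,np.cross(z,x),z])
    rv=(q0.inv()*t).as_rotvec(); sh=q0.inv().apply(np.array(p)-p0)*100
    print("turn",rv.round(3),"deg",np.degrees(np.linalg.norm(rv)).round(1),"shift cm",sh.round(2))
def show():
    s,p,q=state(); M=q.as_matrix()
    print("t",round(s["clock"],2),"q",s["q"].round(3),"p",p.round(4),"x",M[:,0].round(3),"y",M[:,1].round(3),"z",M[:,2].round(3),"F",np.round(s["contact_force"],1),"op",round(s["opening"],3))
E
python3 - <<'E'
from h import *
print([a for a in dir(r) if not a.startswith('__')])
show()
s=r.snapshot("top"); m=masks(s)
for k in m:
    for ce,a,rc,bb in blobs(m[k],15):
        z={'red':.062,'blue':.062,'purple':.13,'green':.056,'white':.062}[k]
        if a>900: z=.024 if k in('red','blue') else .05
        if k=='white' and a>600:z=.05
        c=cast(s,rc[0],z)[0]; b=cv2.boxPoints(rc); bw=cast(s,b,z)
        e=bw[1]-bw[0];f=bw[2]-bw[1]
        print(k,a,ce.round(1),c.round(4),"sides",np.linalg.norm(e).round(3),np.degrees(np.arctan2(e[1],e[0])).round(1),np.linalg.norm(f).round(3),np.degrees(np.arctan2(f[1],f[0])).round(1))
E
```

```text
['Unreachable', 'finish_job', 'get_state', 'snapshot']
t 0.15 q [-1.127  0.69  -0.195  1.566  0.157  0.902 -0.215] p [0.2489 0.5728 0.2461] x [-0.917  0.398 -0.   ] y [ 0.398  0.917 -0.001] z [-0.    -0.001 -1.   ] F [-0.5 -0.3 -0. ] op 1.0
red 1906 [311.  157.6] [ 0.6414 -0.1811  0.024 ] sides 0.239 -86.4 0.089 -178.1
red 236 [233.4 191. ] [0.5238 0.0627 0.062 ] sides 0.05 -43.9 0.051 -135.0
red 237 [274.1 191.9] [ 0.5212 -0.0615  0.062 ] sides 0.049 -89.7 0.05 -179.9
red 244 [201.  224.1] [0.4201 0.1598 0.062 ] sides 0.049 -89.8 0.052 -178.8
blue 1941 [195.4 154. ] [0.6511 0.1906 0.024 ] sides 0.088 -4.4 0.241 -96.8
blue 239 [304.8 223.3] [ 0.4242 -0.1563  0.062 ] sides 0.049 -89.8 0.052 179.6
purple 101 [195.3 185.1] [0.5289 0.169  0.13  ] sides 0.03 1.6 0.032 -89.8
green 65 [458.9 217.8] [ 0.4434 -0.637   0.056 ] sides 0.026 -89.8 0.025 177.2
green 68 [371.2 233.7] [ 0.3946 -0.3594  0.056 ] sides 0.025 -89.9 0.028 178.6
green 71 [392.3 310. ] [ 0.1631 -0.4198  0.056 ] sides 0.027 -90.3 0.024 178.5
white 331 [369.4 102.8] [ 0.8304 -0.3696  0.062 ] sides 0.12 -16.7 0.152 -106.4
whi
[... 161 characters left out ...]
01 [150.  224.9] [0.4179 0.3148 0.062 ] sides 0.024 -89.8 0.073 -177.9
white 204 [161.7 224. ] [0.4211 0.2794 0.062 ] sides 0.025 -86.6 0.075 -175.0
white 199 [126.6 227.2] [0.4113 0.386  0.062 ] sides 0.025 -86.6 0.074 -174.4
white 203 [138.2 226. ] [0.4148 0.3504 0.062 ] sides 0.025 -86.4 0.075 -174.4
white 239 [237.1 223.2] [0.4235 0.0506 0.062 ] sides 0.049 -89.8 0.052 -179.3
white 1221 [ 84.4 298.4] [0.1834 0.5159 0.05  ] sides 0.138 -81.0 0.119 -168.8
white 51 [289.2 357.9] [ 0.0305 -0.1088  0.062 ] sides 0.009 -90.2 0.058 180.0
white 64 [418.7 411.4] [-0.1334 -0.4908  0.062 ] sides 0.012 -63.0 0.055 -151.2
white 125 [350.4 416.8] [-0.1402 -0.286   0.062 ] sides 0.083 -90.7 0.023 179.2
```

```bash
python3 - <<'E'
from h import *
goto([.48,.10,.27],[0,0,-1],[0,1,0])
s=r.snapshot("top"); im=s["pixels"][190:260,325:415,::-1]; cv2.imwrite("pics/rk.png",cv2.resize(im,None,fx=8,fy=8,interpolation=cv2.INTER_CUBIC))
H,S,V=hsv(s); m=np.zeros(V.shape,bool); m[195:228,345:395]=True
for ce,a,rc,bb in blobs((V<70)&m,10): print(ce,a,rc,bb)
E
```

```text
turn [-1.000e-03  1.000e-03  1.161e+00] deg 66.5 shift cm [-40.04 -34.17  -2.34]
[380.28787879 209.39393939] 66 ((380.2743835449219, 209.1150665283203), (16.097599029541016, 4.523292064666748), 86.18592071533203) [378 201   6  17]
[358.46551724 210.31034483] 58 ((359.0, 210.0), (16.0, 4.0), 90.0) [357 202   5  17]
```

View pics/rk.png

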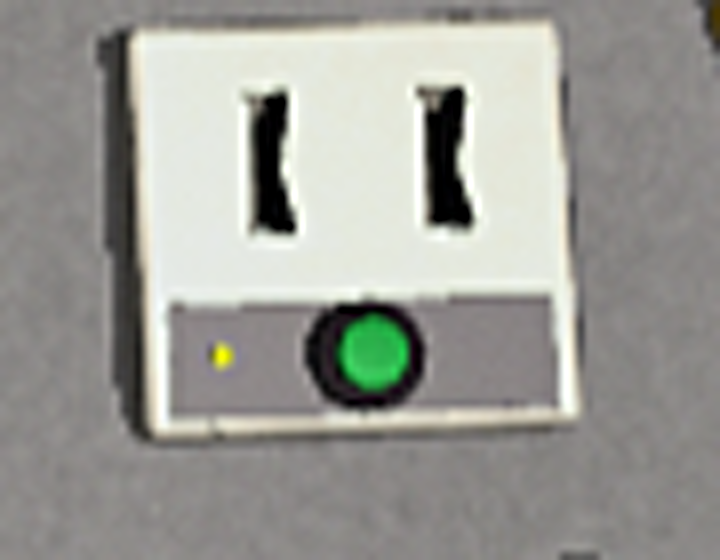

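The white rocker's supports show at crop px (270,160) and (447,157), with the green button raised at (373,352). Moving towards the tube.

Request:
{"api": "carry_out", "payload": {"commands": [[[0,0,1.161,-40,-34.2,-2.4,8.8],[0,0,1.161,-40,-34.2,-2.4,8.8],[0,0,1.161,-40,-34.2,-2.4,8.8],[0,0,1.161,-40,-34.2,-2.4,8.8],[0,0,1.161,-40,-34.2,-2.4,8.8],[0,0,1.161,-40,-34.2,-2.4,8.8],[0,0,1.161,-40,-34.2,-2.4,8.8],[0,0,1.161,-40,-34.2,-2.4,8.8],[0,0,1.161,-40,-34.2,-2.4,8.8],[0,0,1.161,-40,-34.2,-2.4,8.8]]]}}

```text
clock: 1.08
tool_pos: [0.4319, 0.1974, 0.266]
eef_rot: [0.709, 0.705, 0.0, 0.0]
contact_force: [0.1, -0.0, -0.0]
opening: 1.001
```

```bash
cat >> h.py <<'E'
def tri(sa,pa,sb,pb):
    A=[];b=[]
    for s,p in((sa,pa),(sb,pb)):
        c=np.array(s["xyz"]); d=cast(s,p,0)[0]-c; d/=np.linalg.norm(d); P=np.eye(3)-np.outer(d,d); A.append(P); b.append(P@c)
    x,res,_,_=np.linalg.lstsq(np.vstack(A),np.hstack(b),rcond=None); return x,np.sqrt(res)
E
python3 - <<'E'
from h import *
show()
a=np.radians(60); goto([.529,.04,.25],[0,np.sin(a),-np.cos(a)],[0,np.cos(a),np.sin(a)])
s=r.snapshot("scene");t=r.snapshot("top"); cv2.imwrite("pics/s1.png",s["pixels"][:,:,::-1])
m=masks(s)
for k in('purple','green'):
  for ce,ar,rc,bb in blobs(m[k],10): print(k,ce,ar,bb)
g=[b for b in blobs(m['green'],10) if abs(b[0][0]-211)<12]
if g: print(tri(t,[371.2,233.7],s,g[0][0]))
E
```

```text
t 1.08 q [-0.594  0.469  0.102  1.99  -0.073  0.686 -0.451] p [0.4319 0.1974 0.266 ] x [0.005 1.    0.   ] y [ 1.    -0.005  0.   ] z [ 0.  0. -1.] F [ 0.1 -0.  -0. ] op 1.001
turn [ 0.003  1.047 -0.004] deg 60.0 shift cm [-15.69   9.79   1.6 ]
purple [356.43089431 235.55284553] 123 [351 230  12  13]
green [467.12977099  23.87022901] 131 [416   0  81  33]
green [225.67857143 162.07142857] 28 [223 160   7   5]
green [132.3 186.1] 30 [129 184   8   5]
green [210.5 193.5] 44 [207 191   8   6]
(array([ 0.3923779 , -0.35645321,  0.07023559]), array([0.00104347]))
```

View pics/s1.png

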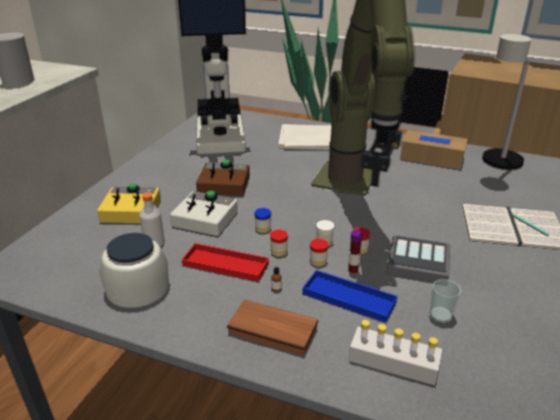

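The scene is unchanged, with the tube cap at (356,236) and the rocker button at (210,193). Testing the tilted wrist pose.

Request:
{"api": "carry_out", "payload": {"commands": [[[0,1.047,0,-15.7,9.8,1.6,8.8],[0,1.047,0,-15.7,9.8,1.6,8.8],[0,1.047,0,-15.7,9.8,1.6,8.8],[0,1.047,0,-15.7,9.8,1.6,8.8],[0,1.047,0,-15.7,9.8,1.6,8.8],[0,1.047,0,-15.7,9.8,1.6,8.8],[0,1.047,0,-15.7,9.8,1.6,8.8],[0,1.047,0,-15.7,9.8,1.6,8.8],[0,1.047,0,-15.7,9.8,1.6,8.8],[0,1.047,0,-15.7,9.8,1.6,8.8]]]}}

```text
clock: 2.02
tool_pos: [0.5305, 0.0405, 0.2502]
eef_rot: [0.619, 0.617, 0.345, -0.343]
contact_force: [-0.0, 0.7, -1.1]
opening: 1.004
```

```bash
python3 - <<'E'
from h import *
show()
a=np.radians(60); goto([.529,.169-.11,.15],[0,np.sin(a),-np.cos(a)],[0,np.cos(a),np.sin(a)])
s=r.snapshot("wrist"); cv2.imwrite("pics/w2.png",s["pixels"][:,:,::-1])
E
```

```text
t 2.02 q [ 0.666  0.898 -0.595  1.812 -0.694  0.914  0.746] p [0.5305 0.0405 0.2502] x [-0.     0.528  0.849] y [ 1.    -0.003  0.002] z [ 0.003  0.849 -0.528] F [-0.   0.7 -1.1] op 1.004
turn [0.003 0.032 0.   ] deg 1.9 shift cm [-7.54 -0.18  6.86]
```

View pics/w2.png

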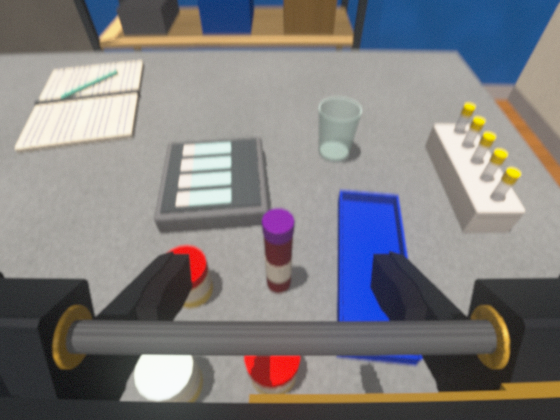

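```bash
python3 - <<'E'
from h import *
s=r.snapshot("wrist"); t=r.snapshot("top");sc=r.snapshot("scene")
for n,v in(("w",s),("t",t),("s",sc)):
  for ce,ar,rc,bb in blobs(masks(v)['purple'],20): print(n,ce,ar,bb,cast(v,ce,.125),cast(v,ce,.115))
a=np.radians(60); goto([.529,.083,.1245],[0,np.sin(a),-np.cos(a)],[0,np.cos(a),np.sin(a)])
E
```

```text
w [279.02780639 221.5715757 ] 971 [263 204  33  37] [[0.52681908 0.16654849 0.125     ]] [[0.52674849 0.17464237 0.115     ]]
t [195.27722772 185.06930693] 101 [190 180  12  11] [[0.5296891  0.17042076 0.125     ]] [[0.53160942 0.17199647 0.115     ]]
s [356.35294118 235.59663866] 119 [351 230  12  13] [[0.5336012  0.17316503 0.125     ]] [[0.51910735 0.17016749 0.115     ]]
turn [-0.002  0.039 -0.002] deg 2.2 shift cm [-8.41 -0.   10.09]
```

Request:
{"api": "carry_out", "payload": {"commands": [[[0,0.039,0,-8.4,-0.1,10.1,8.8],[0,0.039,0,-8.4,-0.1,10.1,8.8],[0,0.039,0,-8.4,-0.1,10.1,8.8],[0,0.039,0,-8.4,-0.1,10.1,8.8],[0,0.039,0,-8.4,-0.1,10.1,8.8],[0,0.039,0,-8.4,-0.1,10.1,8.8]]]}}

```text
clock: 2.72
tool_pos: [0.5292, 0.0842, 0.1276]
eef_rot: [0.611, 0.614, 0.354, -0.354]
contact_force: [-0.1, -0.3, 0.8]
opening: 0.998
```

```bash
python3 - <<'E'
from h import *
show()
a=np.radians(60); goto([.528,.1795,.0695],[0,np.sin(a),-np.cos(a)],[0,np.cos(a),np.sin(a)])
s=r.snapshot("wrist"); cv2.imwrite("pics/w3.png",s["pixels"][:,:,::-1])
E
```

```text
t 2.72 q [ 0.624  1.136 -0.631  1.857 -0.733  0.689  0.915] p [0.5292 0.0842 0.1276] x [-0.004  0.499  0.866] y [1.    0.004 0.002] z [-0.002  0.866 -0.5  ] F [-0.1 -0.3  0.8] op 0.998
turn [-0.002 -0.001  0.004] deg 0.2 shift cm [-0.28 -0.1  11.16]
```

View pics/w3.png

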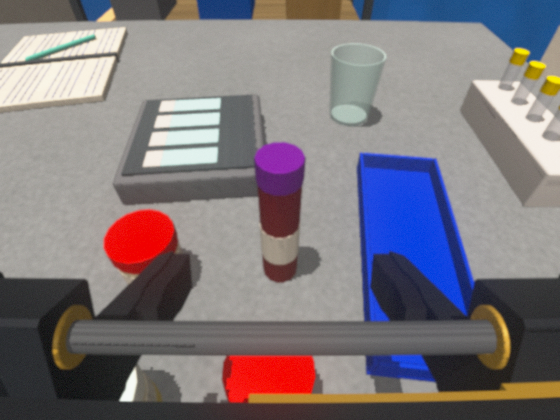

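The tube sits centred between the jaws, around (280,215). I'll advance 11.1 cm and close.

Request:
{"api": "carry_out", "payload": {"commands": [[[0,0,0,-0.1,-0.1,3.7,8.8],[0,0,0,-0.2,-0.1,7.4,8.8],[0,0,0,-0.3,-0.1,10,8.8],[0,0,0,-0.3,-0.1,11.1,8.8],[0,0,0,-0.3,-0.1,11.1,8.8],[0,0,0,-0.3,-0.1,11.1,8.8]]]}}

```text
clock: 3.27
tool_pos: [0.5283, 0.1768, 0.0683]
eef_rot: [0.612, 0.613, 0.354, -0.353]
contact_force: [-0.2, -0.8, -0.2]
opening: 0.995
```

Request:
{"api": "carry_out", "payload": {"commands": [[[0,0,0,0,0,0,5],[0,0,0,0,0,0,3.5],[0,0,0,0,0,0,2.5],[0,0,0,0,0,0,2.5],[0,0,0,0,0,0,2.5],[0,0,0,0,0,0,2.5],[0,0,0,0,0,0,2.5],[0,0,0,0,0,0,2.5]]], "force": 30}}

```text
clock: 3.93
tool_pos: [0.5271, 0.1777, 0.0668]
eef_rot: [0.612, 0.612, 0.353, -0.355]
contact_force: [0.5, 0.2, 0.7]
opening: 0.418
```

```bash
python3 - <<'E'
from h import *
show()
s=r.snapshot("wrist"); cv2.imwrite("pics/w4.png",s["pixels"][:,:,::-1])
E
```

```text
t 3.93 q [ 0.53   1.287 -0.744  1.904 -0.836  0.43   1.008] p [0.5271 0.1777 0.0668] x [0.001 0.499 0.867] y [ 1.     0.001 -0.001] z [-0.001  0.867 -0.499] F [0.5 0.2 0.7] op 0.418
```

View pics/w4.png

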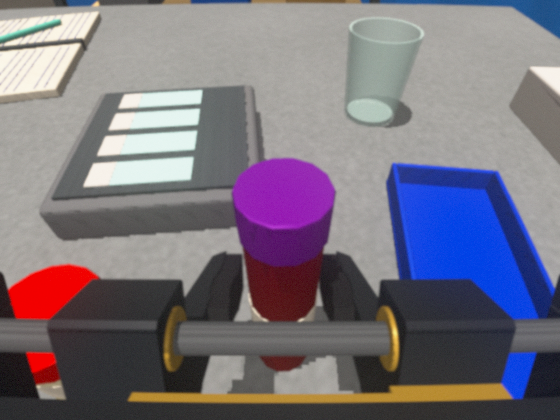

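Request:
{"api": "carry_out", "payload": {"commands": [[[0,0,0,0,0,0,2.5],[0,0,0,0,0,0,2.5],[0,0,0,0,0,0,2.5],[0,0,0,0,0,0,2.5]]], "force": 30}}

```text
clock: 4.32
tool_pos: [0.527, 0.1777, 0.0668]
eef_rot: [0.612, 0.612, 0.353, -0.355]
contact_force: [-0.1, 0.4, -0.5]
opening: 0.343
```

Request:
{"api": "carry_out", "payload": {"commands": [[[0,0,0,2,0,-1.15,2.5],[0,0,0,4,0,-2.3,2.5],[0,0,0,7,0,-4,2.5],[0,0,0,10,0,-5.8,2.5],[0,0,0,13,0,-7.5,2.5],[0,0,0,15.6,0,-9,2.5],[0,0,0,15.6,0,-9,2.5],[0,0,0,15.6,0,-9,2.5]]], "force": 40}}

```text
clock: 4.98
tool_pos: [0.5276, 0.1775, 0.2481]
eef_rot: [0.612, 0.613, 0.354, -0.353]
contact_force: [0.3, -0.7, -1.2]
opening: 0.34
```

```bash
python3 - <<'E'
from h import *
show()
s=r.snapshot("wrist"); cv2.imwrite("pics/w5.png",s["pixels"][:,:,::-1])
b=-np.radians(30); goto([.46,-.15,.28],[0,np.sin(b),-np.cos(b)],[0,np.cos(b),np.sin(b)])
b=-np.radians(0); goto([.46,-.05,.28],[0,np.sin(b),-np.cos(b)],[0,np.cos(b),np.sin(b)])
E
```

```text
t 4.98 q [ 0.525  0.927 -0.746  1.934 -0.865  0.641  0.775] p [0.5276 0.1775 0.2481] x [-0.003  0.5    0.866] y [1.    0.001 0.002] z [ 0.     0.866 -0.5  ] F [ 0.3 -0.7 -1.2] op 0.34
turn [-1.000e-03 -1.571e+00  1.000e-03] deg 90.0 shift cm [-13.47  -6.74 -29.99]
turn [-1.000e-03 -1.047e+00  0.000e+00] deg 60.0 shift cm [ -8.46  -6.74 -21.33]
```

View pics/w5.png

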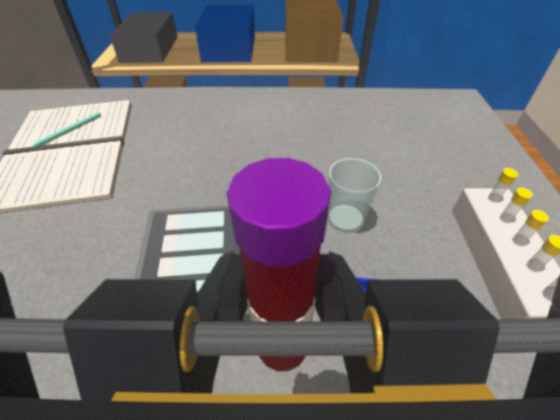

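The tube is held and lifted, with its cap at (280,205) as before. Moving across to the right while levelling the tool.

Request:
{"api": "carry_out", "payload": {"commands": [[[0,-1.047,0,-8.5,-6.7,-21.3,2.5],[0,-1.047,0,-8.5,-6.7,-21.3,2.5],[0,-1.047,0,-8.5,-6.7,-21.3,2.5],[0,-1.047,0,-8.5,-6.7,-21.3,2.5],[0,-1.047,0,-8.5,-6.7,-21.3,2.5],[0,-1.047,0,-8.5,-6.7,-21.3,2.5],[0,-1.047,0,-8.5,-6.7,-21.3,2.5],[0,-1.047,0,-8.5,-6.7,-21.3,2.5],[0,-1.047,0,-8.5,-6.7,-21.3,2.5],[0,-1.047,0,-8.5,-6.7,-21.3,2.5]]]}}

```text
clock: 5.87
tool_pos: [0.46, -0.0459, 0.2784]
eef_rot: [0.704, 0.71, -0.001, -0.002]
contact_force: [0.4, 0.3, -1.2]
opening: 0.345
```

```bash
python3 - <<'E'
from h import *
show()
b=-np.radians(30); goto([.44,-.28,.25],[0,np.sin(b),-np.cos(b)],[0,np.cos(b),np.sin(b)])
E
```

```text
t 5.87 q [ 1.000e-03  4.340e-01 -0.000e+00  1.999e+00 -1.000e-03  7.130e-01
  1.100e-02] p [ 0.46   -0.0459  0.2784] x [-0.009  1.     0.001] y [ 1.     0.009 -0.004] z [-0.004  0.001 -1.   ] F [ 0.4  0.3 -1.2] op 0.345
turn [-0.002 -0.525  0.01 ] deg 30.1 shift cm [-23.39  -2.2    2.82]
```

Request:
{"api": "carry_out", "payload": {"commands": [[[0,-0.524,0,-23.4,-2,2.8,2.5],[0,-0.524,0,-23.4,-2,2.8,2.5],[0,-0.524,0,-23.4,-2,2.8,2.5],[0,-0.524,0,-23.4,-2,2.8,2.5],[0,-0.524,0,-23.4,-2,2.8,2.5],[0,-0.524,0,-23.4,-2,2.8,2.5],[0,-0.524,0,-23.4,-2,2.8,2.5],[0,-0.524,0,-23.4,-2,2.8,2.5],[0,-0.524,0,-23.4,-2,2.8,2.5],[0,-0.524,0,-23.4,-2,2.8,2.5]]]}}

```text
clock: 6.7
tool_pos: [0.4406, -0.2831, 0.2505]
eef_rot: [0.683, 0.684, -0.183, 0.181]
contact_force: [-0.4, 0.4, 0.1]
opening: 0.34
```

```bash
python3 - <<'E'
from h import *
show()
for n in("wrist","scene","top"):
  s=r.snapshot(n); cv2.imwrite("pics/%s6.png"%n,s["pixels"][:,:,::-1])
E
```

```text
t 6.7 q [-0.129  0.595  0.486  2.116  0.62   0.415 -0.296] p [ 0.4406 -0.2831  0.2505] x [-0.002  0.867 -0.498] y [ 1.     0.001 -0.002] z [-0.001 -0.498 -0.867] F [-0.4  0.4  0.1] op 0.34
```

View pics/wrist6.png

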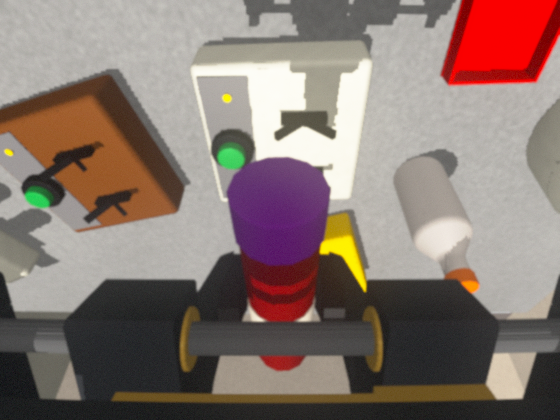

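View pics/scene6.png

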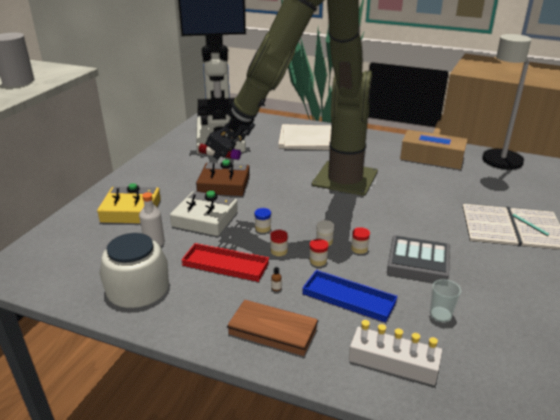

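View pics/top6.png

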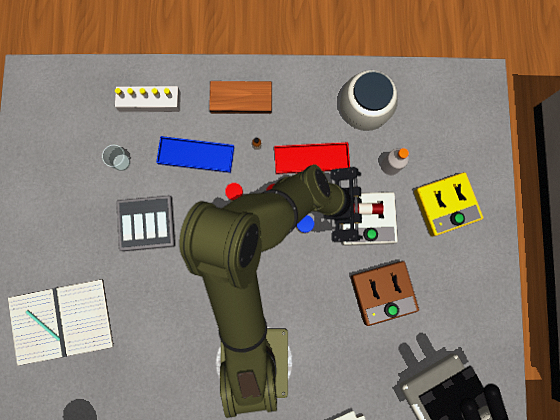

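```bash
python3 - <<'E'
from h import *
t=r.snapshot("top"); w=r.snapshot("wrist")
for z in(.075,.085): print(cast(t,[[380.28,209.3],[358.8,210.2]],z).round(4))
# deck corners from crop (x8): TL(133,33) TR(553,22) BR(578,420) BL(150,437)
c=np.array([[133,33],[553,22],[578,420],[150,437]])/8+[325-.5+.06,190-.5+.06]
C=cast(t,c,.05); print(C.round(4),C.mean(0).round(4))
e=(C[1]+C[2]-C[0]-C[3]); print("y axis(-) dir deg",np.degrees(np.arctan2(e[1],e[0])))
for z in(.085,): print(cast(w,[[277,125],[335,127],[305,115]],z).round(4))
E
```

```text
[[ 0.467  -0.3859  0.075 ]
 [ 0.464  -0.3198  0.075 ]]
[[ 0.4656 -0.3837  0.085 ]
 [ 0.4626 -0.3181  0.085 ]]
[[ 0.5191 -0.2702  0.05  ]
 [ 0.5244 -0.4351  0.05  ]
 [ 0.3689 -0.4402  0.05  ]
 [ 0.3622 -0.2744  0.05  ]] [ 0.4436 -0.3549  0.05  ]
y axis(-) dir deg -87.93214810760104
[[ 0.4366 -0.3091  0.085 ]
 [ 0.4868 -0.3109  0.085 ]
 [ 0.4602 -0.2993  0.085 ]]
```

```bash
cat >> h.py <<'E'
def tilt(p,b,yaw):
    Rz=R.from_euler('z',yaw)
    goto(p,Rz.apply([0,np.sin(b),-np.cos(b)]),Rz.apply([0,np.cos(b),np.sin(b)]))
E
python3 - <<'E'
from h import *
tilt([.4635,-.3495,.16],-np.radians(30),.038)
E
```

```text
turn [-0.019 -0.002 -0.031] deg 2.1 shift cm [-1.21  2.25 11.22]
```

Request:
{"api": "carry_out", "payload": {"commands": [[[-0.019,0,-0.031,-1.2,2.2,11.2,2.5],[-0.019,0,-0.031,-1.2,2.2,11.2,2.5],[-0.019,0,-0.031,-1.2,2.2,11.2,2.5],[-0.019,0,-0.031,-1.2,2.2,11.2,2.5],[-0.019,0,-0.031,-1.2,2.2,11.2,2.5],[-0.019,0,-0.031,-1.2,2.2,11.2,2.5],[-0.019,0,-0.031,-1.2,2.2,11.2,2.5]]]}}

```text
clock: 7.53
tool_pos: [0.4632, -0.349, 0.1614]
eef_rot: [0.67, 0.696, -0.178, 0.187]
contact_force: [0.2, -0.2, 0.3]
opening: 0.344
```

```bash
python3 - <<'E'
from h import *
show()
s=r.snapshot("wrist"); cv2.imwrite("pics/w7.png",s["pixels"][:,:,::-1])
s=r.snapshot("scene"); cv2.imwrite("pics/s7.png",cv2.resize(s["pixels"][120:260,130:310,::-1],None,fx=4,fy=4,interpolation=cv2.INTER_CUBIC))
tilt([.4635,-.3495,.0785],-np.radians(30),.038)
E
```

```text
t 7.53 q [-0.017  0.823  0.547  2.086  0.706  0.14  -0.32 ] p [ 0.4632 -0.349   0.1614] x [-0.032  0.866 -0.499] y [0.999 0.038 0.002] z [ 0.021 -0.498 -0.867] F [ 0.2 -0.2  0.3] op 0.344
turn [ 0.002 -0.001 -0.001] deg 0.2 shift cm [ 4.1  -0.    7.22]
```

View pics/w7.png

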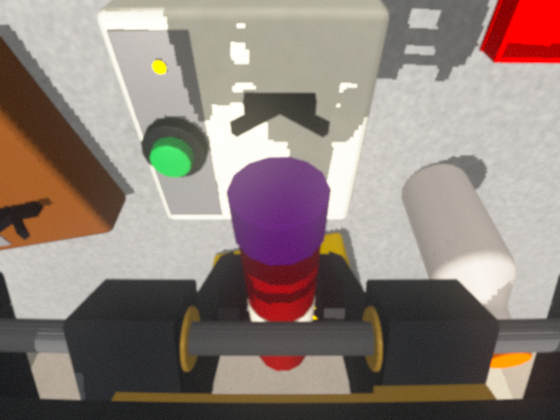

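View pics/s7.png

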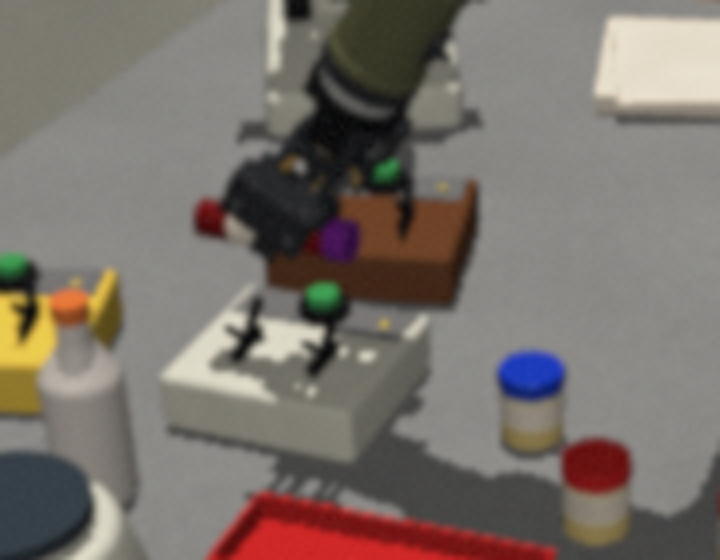

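The support's V is at (280,115), in line with the tube axis. Joint 6 is near its lower limit, so I'll descend in part and check.

Request:
{"api": "carry_out", "payload": {"commands": [[[0,0,0,1,0,1.75,2.5],[0,0,0,2,0,3.5,2.5],[0,0,0,2,0,3.5,2.5],[0,0,0,2,0,3.5,2.5]]]}}

```text
clock: 7.97
tool_pos: [0.4631, -0.3488, 0.1194]
eef_rot: [0.67, 0.696, -0.179, 0.186]
contact_force: [0.3, -0.1, -0.3]
opening: 0.344
```

```bash
python3 - <<'E'
from h import *
show()
tilt([.4635,-.3495,.0785],-np.radians(30),.038)
E
```

```text
t 7.97 q [-0.028  0.921  0.575  2.103  1.205  0.044 -0.859] p [ 0.4631 -0.3488  0.1194] x [-0.034  0.866 -0.498] y [ 0.999  0.039 -0.   ] z [ 0.019 -0.498 -0.867] F [ 0.3 -0.1 -0.3] op 0.344
turn [ 0.    -0.002  0.001] deg 0.1 shift cm [1.97 0.04 3.58]
```

Request:
{"api": "carry_out", "payload": {"commands": [[[0,0,0,0.5,0,0.87,2.5],[0,0,0,0.5,0,0.87,2.5],[0,0,0,0.5,0,0.87,2.5],[0,0,0,0.5,0,0.87,2.5]]]}}

```text
clock: 8.3
tool_pos: [0.4633, -0.3494, 0.1105]
eef_rot: [0.67, 0.696, -0.178, 0.186]
contact_force: [-0.4, 0.8, -0.4]
opening: 0.342
```

```bash
python3 - <<'E'
from h import *
show()
tilt([.4635,-.3495,.0785],-np.radians(30),.038)
E
```

```text
t 8.3 q [ 0.005  0.922  0.516  2.104  1.583  0.086 -1.24 ] p [ 0.4633 -0.3494  0.1105] x [-0.032  0.866 -0.498] y [0.999 0.038 0.002] z [ 0.02  -0.498 -0.867] F [-0.4  0.8 -0.4] op 0.342
turn [ 0.002 -0.002 -0.   ] deg 0.1 shift cm [1.58 0.02 2.78]
```

Request:
{"api": "carry_out", "payload": {"commands": [[[0,0,0,0.5,0,0.87,2.5],[0,0,0,1,0,1.74,2.5],[0,0,0,1,0,1.74,2.5],[0,0,0,1,0,1.74,2.5],[0,0,0,1,0,1.74,2.5]]]}}

```text
clock: 8.72
tool_pos: [0.4628, -0.3501, 0.0906]
eef_rot: [0.67, 0.695, -0.179, 0.186]
contact_force: [0.0, -1.0, -0.0]
opening: 0.339
```

```bash
python3 - <<'E'
from h import *
show()
s=r.snapshot("wrist"); cv2.imwrite("pics/w8.png",s["pixels"][:,:,::-1])
tilt([.4635,-.3495,.0775],-np.radians(30),.038)
E
```

```text
t 8.72 q [ 0.085  0.928  0.373  2.103  1.729  0.199 -1.389] p [ 0.4628 -0.3501  0.0906] x [-0.032  0.866 -0.499] y [0.999 0.037 0.001] z [ 0.019 -0.499 -0.866] F [ 0. -1. -0.] op 0.339
turn [ 0.    -0.    -0.001] deg 0.1 shift cm [0.7  0.06 1.1 ]
```

View pics/w8.png

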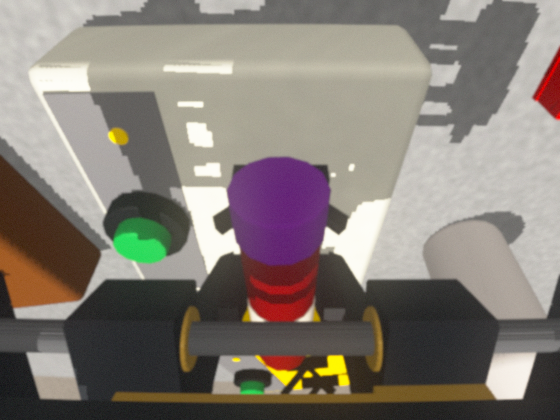

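Request:
{"api": "carry_out", "payload": {"commands": [[[0,0,0,0.35,0,0.6,2.5],[0,0,0,0.65,0.05,1.1,2.5],[0,0,0,0.75,0.05,1.3,2.5],[0,0,0,0.75,0.05,1.3,2.5]]]}}

```text
clock: 9.1
tool_pos: [0.4626, -0.351, 0.0776]
eef_rot: [0.671, 0.695, -0.18, 0.188]
contact_force: [-3.4, 9.1, 22.9]
opening: 0.343
```

```bash
python3 - <<'E'
from h import *
show()
s=r.snapshot("scene"); cv2.imwrite("pics/s9.png",cv2.resize(s["pixels"][120:260,130:310,::-1],None,fx=4,fy=4,interpolation=cv2.INTER_CUBIC))
E
```

```text
t 9.1 q [ 0.121  0.943  0.308  2.103  1.792  0.256 -1.458] p [ 0.4626 -0.351   0.0776] x [-0.03   0.864 -0.503] y [0.999 0.035 0.001] z [ 0.019 -0.503 -0.864] F [-3.4  9.1 22.9] op 0.343
```

View pics/s9.png

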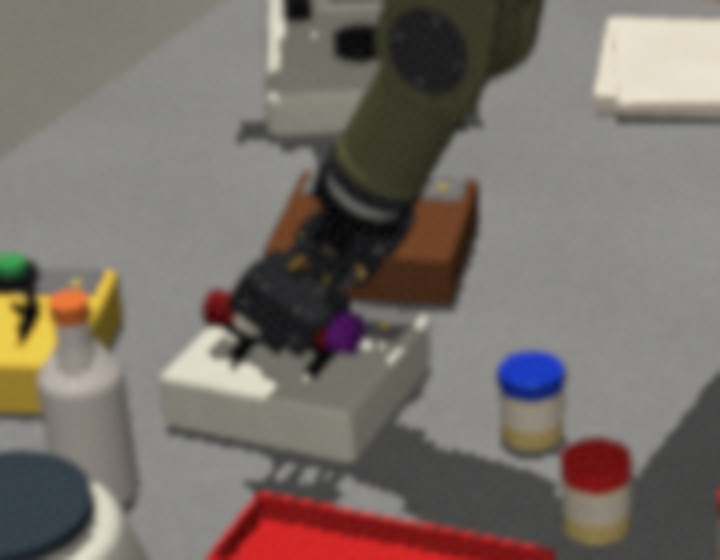

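The tube has met the V supports (23 N up). I'll ease off slightly and open.

Request:
{"api": "carry_out", "payload": {"commands": [[[0,0,0,-0.05,0,-0.1,2.5],[0,0,0,-0.05,0,-0.1,2.5],[0,0,0,-0.05,0,-0.1,4],[0,0,0,-0.05,0,-0.1,5.5],[0,0,0,-0.05,0,-0.1,5.5],[0,0,0,-0.05,0,-0.1,5.5],[0,0,0,-0.05,0,-0.1,5.5],[0,0,0,-0.05,0,-0.1,5.5]]]}}

```text
clock: 9.82
tool_pos: [0.4631, -0.3499, 0.0757]
eef_rot: [0.67, 0.696, -0.179, 0.186]
contact_force: [0.7, 0.4, 0.3]
opening: 0.622
```

```bash
python3 - <<'E'
from h import *
show()
s=r.snapshot("wrist"); cv2.imwrite("pics/w10.png",s["pixels"][:,:,::-1])
E
```

```text
t 9.82 q [ 0.12   0.946  0.31   2.101  1.789  0.249 -1.453] p [ 0.4631 -0.3499  0.0757] x [-0.032  0.866 -0.499] y [ 0.999  0.037 -0.   ] z [ 0.018 -0.499 -0.867] F [0.7 0.4 0.3] op 0.622
```

View pics/w10.png

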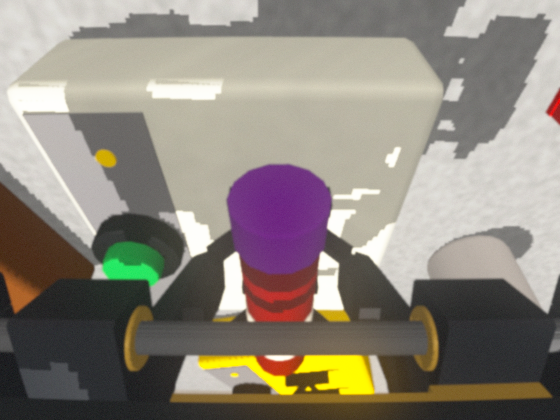

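Released and seated. Retreating along the tool axis.

Request:
{"api": "carry_out", "payload": {"commands": [[[0,0,0,0,0,-2,5.5],[0,0,0,0,0,-4,5.5],[0,0,0,0,0,-7,5.5],[0,0,0,0,0,-10,5.5],[0,0,0,0,0,-13,5.5],[0,0,0,0,0,-16,5.5],[0,0,0,0,0,-16,5.5],[0,0,0,0,0,-16,5.5],[0,0,0,0,0,-16,5.5],[0,0,0,0,0,-16,5.5]]]}}

```text
clock: 10.7
tool_pos: [0.4593, -0.2708, 0.2135]
eef_rot: [0.67, 0.696, -0.18, 0.185]
contact_force: [-0.1, -0.0, 0.0]
opening: 0.624
```

```bash
python3 - <<'E'
from h import *
show()
w=r.snapshot("wrist"); cv2.imwrite("pics/w11.png",w["pixels"][:,:,::-1])
s=r.snapshot("scene"); cv2.imwrite("pics/s11.png",cv2.resize(s["pixels"][120:260,130:310,::-1],None,fx=4,fy=4,interpolation=cv2.INTER_CUBIC))
print([ (b[0],b[1],cast(w,b[0],.07)) for b in blobs(masks(w)['green'],60)])
goto([.3935,-.357,.16],[0,0,-1],[0,1,0])
E
```

```text
t 10.7 q [ 0.01   0.635  0.213  2.117  0.963  0.475 -0.673] p [ 0.4593 -0.2708  0.2135] x [-0.033  0.866 -0.499] y [ 0.999  0.036 -0.003] z [ 0.016 -0.499 -0.866] F [-0.1 -0.   0. ] op 0.624
[(array([204.0635514 , 189.00560748]), np.int32(535), array([[ 0.38932768, -0.35416715,  0.07      ]])), (array([  7.25386997, 222.61919505]), np.int32(323), array([[ 0.17024901, -0.41136674,  0.07      ]])), (array([259.99324324, 316.64189189]), np.int32(148), array([[ 0.43867932, -0.62285675,  0.07      ]]))]
turn [0.007 0.523 0.036] deg 30.0 shift cm [-4.59 -6.88  8.83]
```

View pics/w11.png

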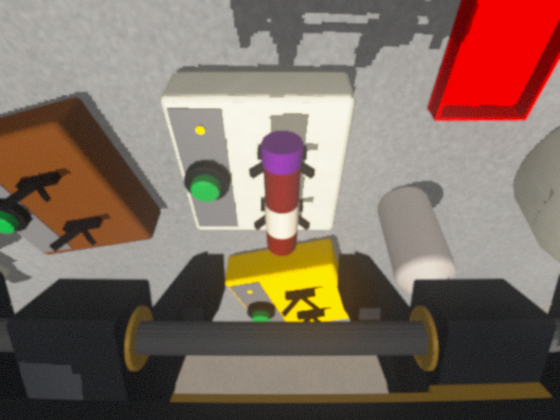

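View pics/s11.png

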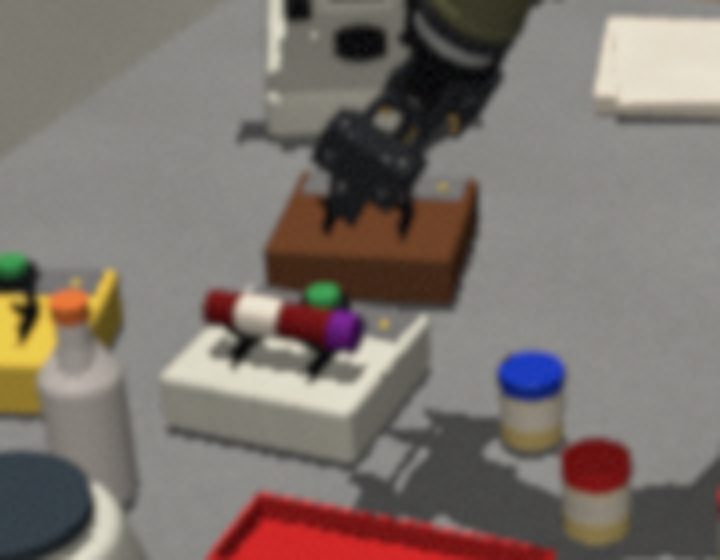

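The tube lies in the cradle, wrist px (282,195). Next is the button: close the fingers and hover above it.

```bash
python3 - <<'E'
from h import *
goto([.391,-.3555,.13],[0,0,-1],[0,1,0])
t=r.snapshot("top"); cv2.imwrite("pics/t11.png",cv2.resize(t["pixels"][140:260,230:430,::-1],None,fx=4,fy=4,interpolation=cv2.INTER_CUBIC))
m=masks(t)
for ce,a,rc,bb in blobs(m['purple'],15): print(cast(t,ce,.085),a)
E
```

```text
turn [0.007 0.523 0.036] deg 30.0 shift cm [-2.96 -7.11 11.35]
[[ 0.46416158 -0.30256174  0.085     ]] 49
```

View pics/t11.png

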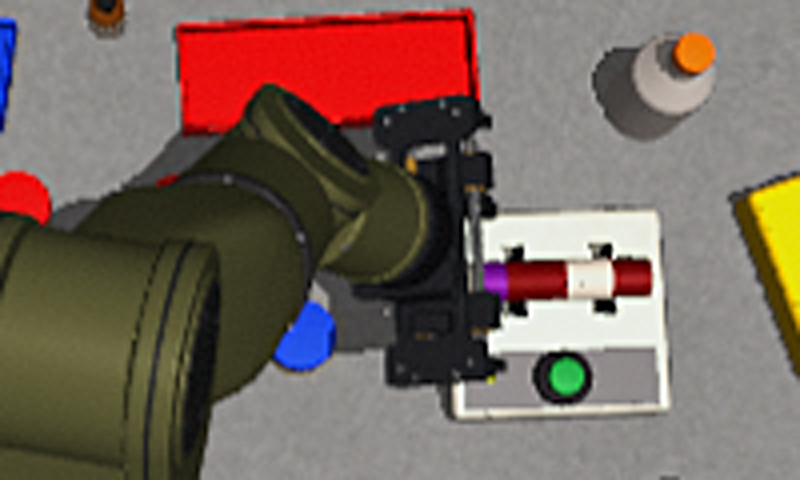

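```bash
python3 - <<'E'
from h import *
goto([.391,-.3555,.19],[0,0,-1],[0,1,0])
E
```

```text
turn [0.007 0.523 0.036] deg 30.0 shift cm [-5.96 -7.14  6.16]
```

Request:
{"api": "carry_out", "payload": {"commands": [[[0.007,0.523,0.036,-6,-7.1,6.2,0],[0.007,0.523,0.036,-6,-7.1,6.2,0],[0.007,0.523,0.036,-6,-7.1,6.2,0],[0.007,0.523,0.036,-6,-7.1,6.2,0],[0.007,0.523,0.036,-6,-7.1,6.2,0],[0.007,0.523,0.036,-6,-7.1,6.2,0],[0.007,0.523,0.036,-6,-7.1,6.2,0],[0.007,0.523,0.036,-6,-7.1,6.2,0],[0.007,0.523,0.036,-6,-7.1,6.2,0],[0.007,0.523,0.036,-6,-7.1,6.2,0]]]}}

```text
clock: 11.68
tool_pos: [0.3931, -0.3535, 0.1902]
eef_rot: [0.705, 0.709, 0.0, 0.0]
contact_force: [-0.0, -0.2, 1.0]
opening: 0.002
```

```bash
python3 - <<'E'
from h import *
show()
w=r.snapshot("wrist"); cv2.imwrite("pics/w12.png",w["pixels"][:,:,::-1])
print([ (b[0],b[1],cast(w,b[0],.07)) for b in blobs(masks(w)['green'],60)])
goto([.391,-.3555,.082],[0,0,-1],[0,1,0])
E
```

```text
t 11.68 q [ 0.897  0.668 -0.411  1.907  0.42   0.651  0.232] p [ 0.3931 -0.3535  0.1902] x [-0.005  1.     0.   ] y [1.    0.005 0.001] z [ 0.001  0.    -1.   ] F [-0.  -0.2  1. ] op 0.002
[(array([276.9025641, 207.0974359]), np.int32(780), array([[ 0.38914179, -0.35581254,  0.07      ]])), (array([ 20.72222222, 268.15957447]), np.int32(846), array([[ 0.16399668, -0.41283742,  0.07      ]]))]
turn [ 0.001 -0.     0.006] deg 0.4 shift cm [-0.23 -0.26 10.84]
```

View pics/w12.png

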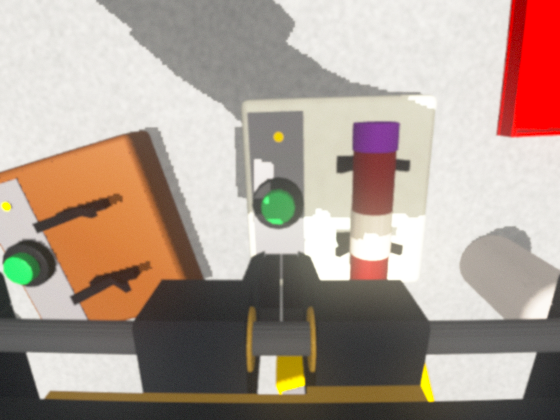

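The button is at (277,207), or world (0.390,-0.356). Fingers are shut, so I'll go down and press.

Request:
{"api": "carry_out", "payload": {"commands": [[[0,0,0,-0.2,-0.3,4,0],[0,0,0,-0.2,-0.3,8,0],[0,0,0,-0.2,-0.3,10,0],[0,0,0,-0.2,-0.3,11,0],[0,0,0,-0.2,-0.3,11.4,0],[0,0,0,-0.2,-0.3,11.8,0],[0,0,0,-0.2,-0.3,11.8,0],[0,0,0,-0.2,-0.3,11.8,0]]]}}

```text
clock: 12.4
tool_pos: [0.3905, -0.3563, 0.0746]
eef_rot: [0.706, 0.708, 0.001, 0.001]
contact_force: [-1.9, 3.3, 5.1]
opening: 0.0
```

Request:
{"api": "carry_out", "payload": {"commands": [[[0,0,0,0,0,0.2,0],[0,0,0,0,0,0.4,0],[0,0,0,0,0,0.4,0],[0,0,0,0,0,0.4,0]]]}}

```text
clock: 12.73
tool_pos: [0.3906, -0.3564, 0.0739]
eef_rot: [0.706, 0.708, 0.001, 0.002]
contact_force: [-6.2, 7.5, 39.4]
opening: 0.005
```

The button bottomed out at 39 N. Lifting and heading for the blue pot.

Request:
{"api": "carry_out", "payload": {"commands": [[[0,0,0,0,0,-4,0],[0,0,0,0,0,-8,0],[0,0,0,0,0,-11,0],[0,0,0,20,3.4,-11,7.6],[0,0,0,20,3.4,-11,7.6],[0,0,0,20,3.4,-11,7.6],[0,0,0,20,3.4,-11,7.6],[0,0,0,20,3.4,-11,7.6],[0,0,0,20,3.4,-11,7.6],[0,0,0,20,3.4,-11,7.6]]]}}

```text
clock: 13.57
tool_pos: [0.425, -0.1549, 0.1805]
eef_rot: [0.704, 0.71, 0.002, 0.002]
contact_force: [-0.5, -0.1, -0.2]
opening: 0.515
```

```bash
cat >> h.py <<'E'
def pots(v,amin=400,amax=20000):
    m=masks(v)
    for k in('red','blue','white'):
        for ce,a,rc,bb in blobs(m[k],amin):
            if a<amax and bb[1]+bb[3]<285: print(k,ce.round(0),a,bb,cast(v,[[bb[0]+bb[2]/2-.5,bb[1]+bb[3]/2-.5]],.062)[0].round(4))
E
python3 - <<'E'
from h import *
show()
w=r.snapshot("wrist"); cv2.imwrite("pics/w13.png",w["pixels"][:,:,::-1])
pots(w)
goto([.4242,-.1563,.12],[0,0,-1],[0,1,0])
E
```

```text
t 13.57 q [ 0.464  0.601 -0.334  2.139  0.428  0.459 -0.193] p [ 0.425  -0.1549  0.1805] x [-0.008  1.     0.   ] y [1.    0.008 0.006] z [ 0.006  0.    -1.   ] F [-0.5 -0.1 -0.2] op 0.515
red [409.  82.] 4356 [372  45  74  75] [ 0.517  -0.0609  0.062 ]
blue [278. 203.] 3034 [247 172  62  63] [ 0.4221 -0.1532  0.062 ]
turn [0.005 0.001 0.004] deg 0.4 shift cm [ 0.08 -0.03  6.01]
```

View pics/w13.png

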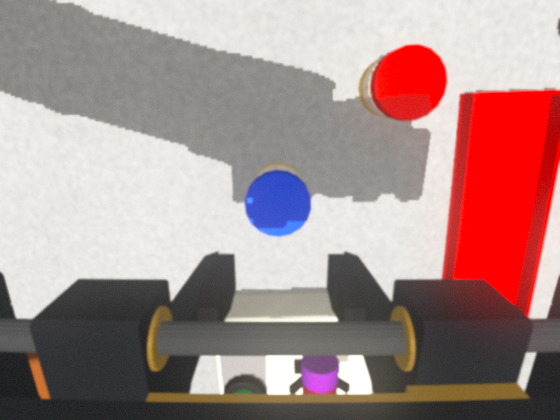

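The blue lid at (278,203) lies under the open jaws. Descending onto it.

Request:
{"api": "carry_out", "payload": {"commands": [[[0.005,0,0.004,0,-0.1,2,7.8],[0.005,0,0.004,0,-0.1,4,7.8],[0.005,0,0.004,0,-0.1,6,7.8],[0.005,0,0.004,0,-0.1,6,7.8],[0.005,0,0.004,0,-0.1,9,7.8],[0.005,0,0.004,0,-0.1,12,7.8],[0.005,0,0.004,0,-0.1,13.7,7.8],[0.005,0,0.004,0,-0.1,13.7,7.8],[0.005,0,0.004,0,-0.1,13.7,7.8]]]}}

```text
clock: 14.37
tool_pos: [0.4224, -0.1586, 0.0423]
eef_rot: [0.709, 0.706, -0.001, -0.001]
contact_force: [-0.1, -0.4, 0.5]
opening: 0.882
```

Request:
{"api": "carry_out", "payload": {"commands": [[[0,0,0,0,0,0,5],[0,0,0,0,0,0,5],[0,0,0,0,0,0,5],[0,0,0,0,0,0,5],[0,0,0,0,0,0,5],[0,0,0,0,0,0,5]]], "force": 35}}

```text
clock: 14.87
tool_pos: [0.4231, -0.1579, 0.0429]
eef_rot: [0.708, 0.706, -0.0, -0.0]
contact_force: [0.1, 0.2, 7.8]
opening: 0.599
```

Request:
{"api": "carry_out", "payload": {"commands": [[[0,0,0,0,0,-2,5],[0,0,0,0,0,-5,5],[0,0,0,0,0,-9,5],[0,0,0,0,0,-13,5],[0,0,0,0,0,-15,5],[0,0,0,0,0,-15,5],[0,0,0,0,0,-15,5]]]}}

```text
clock: 15.45
tool_pos: [0.4231, -0.1581, 0.1928]
eef_rot: [0.708, 0.706, -0.0, -0.0]
contact_force: [-1.0, 0.3, -1.0]
opening: 0.6
```

```bash
python3 - <<'E'
from h import *
show()
w=r.snapshot("wrist"); cv2.imwrite("pics/w14.png",w["pixels"][:,:,::-1])
Rz=R.from_euler('z',np.radians(-5.5))
for k in(-.075,0,.075): print(Rz.apply([0,k,0])+[.6511,.1906,0])
goto([.6511,.1906,.19],[0,0,-1],[0,1,0])
E
```

```text
t 15.45 q [ 0.506  0.584 -0.388  2.122  0.439  0.513 -0.214] p [ 0.4231 -0.1581  0.1928] x [ 0.004  1.    -0.   ] y [ 1.    -0.004 -0.   ] z [-0. -0. -1.] F [-1.   0.3 -1. ] op 0.6
[0.64391157 0.11594529 0.        ]
[0.6511 0.1906 0.    ]
[0.65828843 0.26525471 0.        ]
turn [-0.003 -0.    -0.004] deg 0.3 shift cm [34.93 22.76  0.11]
```

View pics/w14.png

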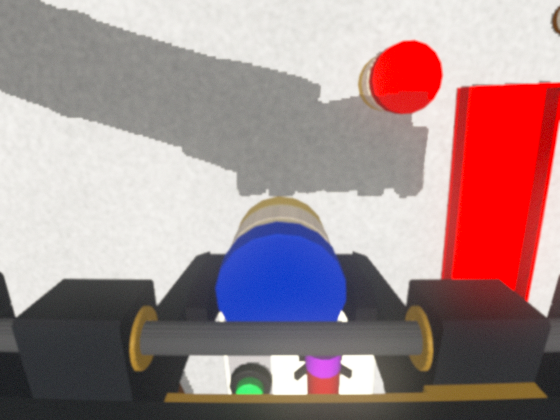

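The blue pot is held, opening 53 mm. Carrying it to the middle of the blue tray.

Request:
{"api": "carry_out", "payload": {"commands": [[[0,0,0,35,22.8,0,5],[0,0,0,35,22.8,0,5],[0,0,0,35,22.8,0,5],[0,0,0,35,22.8,0,5],[0,0,0,35,22.8,0,5],[0,0,0,35,22.8,0,5],[0,0,0,35,22.8,0,5],[0,0,0,35,22.8,0,5],[0,0,0,35,22.8,0,5],[0,0,0,35,22.8,0,5]]]}}

```text
clock: 16.33
tool_pos: [0.6507, 0.1923, 0.1884]
eef_rot: [0.708, 0.706, -0.003, -0.002]
contact_force: [1.5, -0.1, -1.4]
opening: 0.598
```

Request:
{"api": "carry_out", "payload": {"commands": [[[0,0,0,0,0,0,5],[0,0,0,0,0,0,5],[0,0,0,0,0,0,5]]]}}

```text
clock: 16.58
tool_pos: [0.6498, 0.1898, 0.1887]
eef_rot: [0.708, 0.706, -0.003, -0.001]
contact_force: [0.3, -0.1, -0.9]
opening: 0.592
```

```bash
python3 - <<'E'
from h import *
show()
w=r.snapshot("wrist"); cv2.imwrite("pics/w15.png",w["pixels"][:,:,::-1])
goto([.6511,.1906,.048],[0,0,-1],[0,1,0])
s=r.snapshot("scene"); cv2.imwrite("pics/s15.png",s["pixels"][:,:,::-1])
E
```

```text
t 16.58 q [-0.177  0.843 -0.349  1.434  0.324  0.93  -0.618] p [0.6498 0.1898 0.1887] x [ 0.002  1.    -0.003] y [ 1.    -0.002 -0.007] z [-0.007 -0.003 -1.   ] F [ 0.3 -0.1 -0.9] op 0.592
turn [-0.006  0.003 -0.004] deg 0.5 shift cm [ 0.23  0.19 14.14]
```

View pics/w15.png

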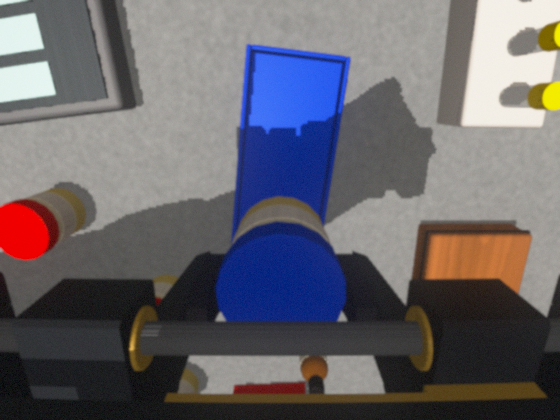

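View pics/s15.png

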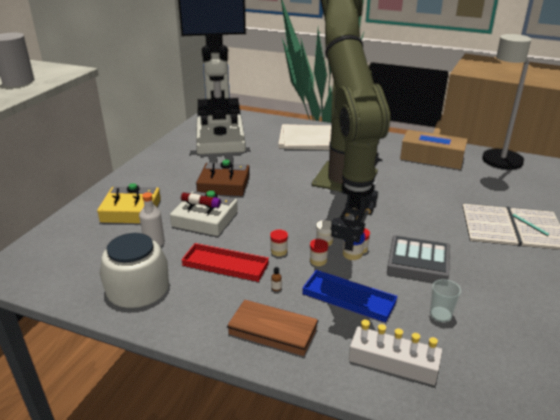

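The pot hangs over the blue tray, whose far corners show at (248,45) and (349,58). Lowering.

Request:
{"api": "carry_out", "payload": {"commands": [[[-0.006,0.003,-0.004,0.2,0.2,4,5],[-0.006,0.003,-0.004,0.2,0.2,8,5],[-0.006,0.003,-0.004,0.2,0.2,11.5,5],[-0.006,0.003,-0.004,0.2,0.2,13,5],[-0.006,0.003,-0.004,0.2,0.2,14,5],[-0.006,0.003,-0.004,0.2,0.2,14,5],[-0.006,0.003,-0.004,0.2,0.2,14,5]]]}}

```text
clock: 17.27
tool_pos: [0.6539, 0.1929, 0.0529]
eef_rot: [0.707, 0.707, 0.003, 0.0]
contact_force: [-0.1, 0.1, -0.8]
opening: 0.594
```

Request:
{"api": "carry_out", "payload": {"commands": [[[0,0,0,-0.1,-0.2,0.3,5],[0,0,0,-0.1,-0.2,0.5,5],[0,0,0,-0.1,-0.2,0.5,5],[0,0,0,-0.1,-0.2,0.5,5]]]}}

```text
clock: 17.6
tool_pos: [0.6514, 0.192, 0.0475]
eef_rot: [0.707, 0.707, 0.003, 0.0]
contact_force: [0.7, 0.6, -1.0]
opening: 0.597
```

Request:
{"api": "carry_out", "payload": {"commands": [[[0,0,0,0,0,0.1,5],[0,0,0,0,0,0.1,5.8],[0,0,0,0,0,0.1,7.4],[0,0,0,0,0,0.1,7.4],[0,0,0,0,0,0.1,7.4],[0,0,0,0,0,-4,7.4],[0,0,0,0,0,-8,7.4],[0,0,0,0,0,-12,7.4],[0,0,0,0,0,-14,7.4],[0,0,0,0,0,-14,7.4]]]}}

```text
clock: 18.43
tool_pos: [0.6537, 0.1929, 0.1926]
eef_rot: [0.707, 0.707, 0.007, 0.002]
contact_force: [-0.7, 0.9, -0.3]
opening: 0.84
```

```bash
python3 - <<'E'
from h import *
show()
w=r.snapshot("wrist"); cv2.imwrite("pics/w16.png",w["pixels"][:,:,::-1])
t=r.snapshot("top"); cv2.imwrite("pics/t16.png",t["pixels"][:,:,::-1])
pots(t,100,600)
goto([.4201,.1598,.16],[0,0,-1],[0,1,0])
E
```

```text
t 18.43 q [-0.175  0.835 -0.355  1.439  0.33   0.91  -0.621] p [0.6537 0.1929 0.1926] x [-0.     1.     0.008] y [1.    0.    0.013] z [ 0.013  0.008 -1.   ] F [-0.7  0.9 -0.3] op 0.84
red [274. 192.] 237 [266 184  17  17] [ 0.5212 -0.0615  0.062 ]
blue [163. 151.] 235 [156 136  15  28] [0.6538 0.2837 0.062 ]
blue [225. 148.] 138 [216 143  18  14] [0.6546 0.0927 0.062 ]
white [369. 103.] 346 [349  75  47  42] [ 0.8355 -0.3728  0.062 ]
white [127.  98.] 327 [115  87  27  20] [0.8261 0.4015 0.062 ]
white [150. 225.] 203 [145 213  10  26] [0.4164 0.3162 0.062 ]
white [162. 224.] 206 [157 212  10  25] [0.4211 0.2799 0.062 ]
white [127. 227.] 204 [122 215  10  25] [0.4115 0.3862 0.062 ]
white [138. 226.] 206 [134 214  10  25] [0.4147 0.3497 0.062 ]
turn [ 0.005 -0.004  0.001] deg 0.4 shift cm [ -3.15 -23.08   2.6 ]
```

View pics/w16.png

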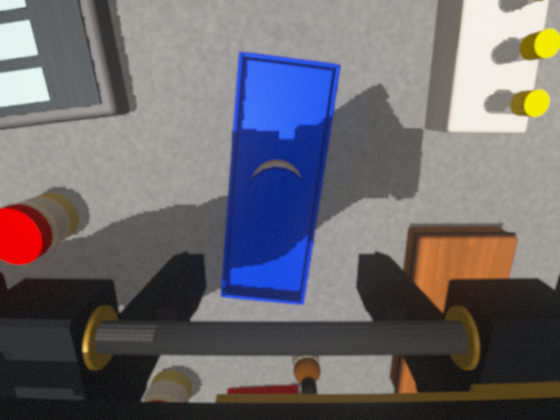

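View pics/t16.png

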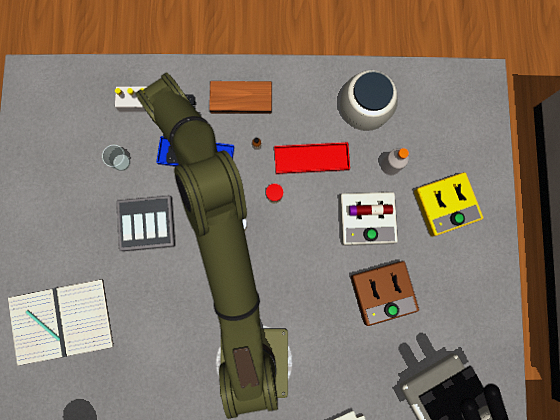

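The blue pot stands in the tray (cream crescent at (276,168)). Next is the red pot at (0.420,0.160).

Request:
{"api": "carry_out", "payload": {"commands": [[[0.005,-0.004,0,-3.2,-23,2,7.8],[0.005,-0.004,0,-3.2,-23,2,7.8],[0.005,-0.004,0,-3.2,-23,2,7.8],[0.005,-0.004,0,-3.2,-23,2,7.8],[0.005,-0.004,0,-3.2,-23,2,7.8],[0.005,-0.004,0,-3.2,-23,2,7.8],[0.005,-0.004,0,-3.2,-23,2,7.8],[0.005,-0.004,0,-3.2,-23,2,7.8]]]}}

```text
clock: 19.2
tool_pos: [0.4186, 0.1586, 0.1647]
eef_rot: [0.706, 0.708, -0.003, -0.001]
contact_force: [0.4, 0.4, -0.8]
opening: 0.885
```

```bash
python3 - <<'E'
from h import *
show()
w=r.snapshot("wrist"); cv2.imwrite("pics/w17.png",w["pixels"][:,:,::-1])
pots(w)
goto([.4201,.1598,.043],[0,0,-1],[0,1,0])
E
```

```text
t 19.2 q [-0.29   0.626 -0.274  2.158  0.405  0.412 -0.886] p [0.4186 0.1586 0.1647] x [-0.002  1.    -0.002] y [ 1.     0.002 -0.005] z [-0.005 -0.002 -1.   ] F [ 0.4  0.4 -0.8] op 0.885
red [283. 204.] 3696 [249 169  69  69] [0.4188 0.1646 0.062 ]
blue [522. 167.] 15628 [457   0 103 284] [0.5808 0.2115 0.062 ]
white [284.  56.] 2976 [190   0 216  83] [0.4279 0.2756 0.062 ]
white [287.  30.] 4669 [230   5 113  52] [0.4203 0.2819 0.062 ]
turn [-0.003  0.001  0.001] deg 0.2 shift cm [ 6.000e-02 -1.000e-02  1.219e+01]
```

View pics/w17.png

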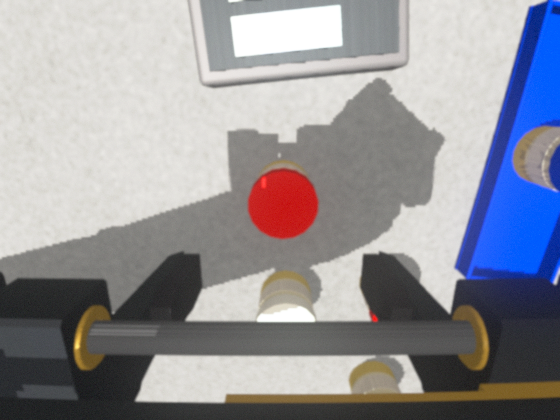

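The red lid at (283,204) is under the jaws; the white pot at (285,295) is well clear. Descending.

Request:
{"api": "carry_out", "payload": {"commands": [[[0,0,0,0.2,0,4,7.8],[0,0,0,0.2,0,8,7.8],[0,0,0,0.2,0,11,7.8],[0,0,0,0.2,0,12.2,7.8],[0,0,0,0.2,0,12.2,7.8],[0,0,0,0.2,0,12.2,7.8]]]}}

```text
clock: 19.75
tool_pos: [0.4212, 0.1613, 0.0426]
eef_rot: [0.707, 0.707, -0.001, -0.0]
contact_force: [0.7, -0.9, 1.2]
opening: 0.887
```

Request:
{"api": "carry_out", "payload": {"commands": [[[0,0,0,0,0,0,5],[0,0,0,0,0,0,5],[0,0,0,0,0,0,5],[0,0,0,0,0,0,5],[0,0,0,0,0,0,5],[0,0,0,0,0,0,5]]], "force": 35}}

```text
clock: 20.25
tool_pos: [0.421, 0.1613, 0.0445]
eef_rot: [0.707, 0.707, 0.0, -0.0]
contact_force: [-0.8, 0.3, 6.6]
opening: 0.598
```

Request:
{"api": "carry_out", "payload": {"commands": [[[0,0,0,0,0,-2,5],[0,0,0,0,0,-5,5],[0,0,0,0,0,-9,5],[0,0,0,0,0,-13,5],[0,0,0,0,0,-15,5],[0,0,0,0,0,-15,5],[0,0,0,0,0,-15,5]]]}}

```text
clock: 20.83
tool_pos: [0.4212, 0.1611, 0.1946]
eef_rot: [0.707, 0.707, 0.001, 0.0]
contact_force: [-0.2, 0.7, -1.3]
opening: 0.601
```

```bash
python3 - <<'E'
from h import *
show()
w=r.snapshot("wrist"); cv2.imwrite("pics/w18.png",w["pixels"][:,:,::-1])
Rz=R.from_euler('z',np.radians(2.7))
for k in(-.075,0,.075): print(Rz.apply([0,k,0])+[.6414,-.1811,0])
goto([.645,-.256,.19],[0,0,-1],[0,1,0])
E
```

```text
t 20.83 q [-0.237  0.576 -0.355  2.124  0.403  0.504 -0.895] p [0.4212 0.1611 0.1946] x [-0.     1.     0.001] y [1.    0.    0.001] z [ 0.001  0.001 -1.   ] F [-0.2  0.7 -1.3] op 0.601
[ 0.64493298 -0.25601674  0.        ]
[ 0.6414 -0.1811  0.    ]
[ 0.63786702 -0.10618326  0.        ]
turn [-0.002  0.001  0.   ] deg 0.1 shift cm [-41.69  22.44   0.33]
```

View pics/w18.png

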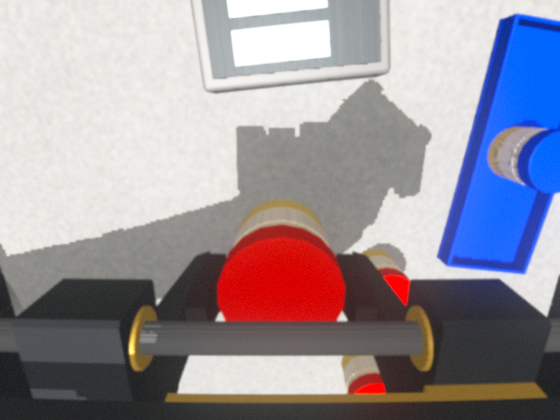

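The red pot is held. Another red pot now shows at (388,275), perhaps shifted, and I'll check it from the top view. Carrying to the far slot of the red tray.

Request:
{"api": "carry_out", "payload": {"commands": [[[0,0,0,-41.7,22.4,0.3,5],[0,0,0,-41.7,22.4,0.3,5],[0,0,0,-41.7,22.4,0.3,5],[0,0,0,-41.7,22.4,0.3,5],[0,0,0,-41.7,22.4,0.3,5],[0,0,0,-41.7,22.4,0.3,5],[0,0,0,-41.7,22.4,0.3,5],[0,0,0,-41.7,22.4,0.3,5],[0,0,0,-41.7,22.4,0.3,5],[0,0,0,-41.7,22.4,0.3,5]]]}}

```text
clock: 21.72
tool_pos: [0.6173, -0.2074, 0.1877]
eef_rot: [0.707, 0.708, -0.002, -0.002]
contact_force: [1.4, 0.1, -1.2]
opening: 0.604
```

```bash
python3 - <<'E'
from h import *
show()
goto([.645,-.256,.19],[0,0,-1],[0,1,0])
E
```

```text
t 21.72 q [ 0.489  0.823 -0.454  1.521  0.423  0.902 -0.105] p [ 0.6173 -0.2074  0.1877] x [-0.001  1.     0.   ] y [ 1.     0.001 -0.007] z [-0.007  0.    -1.   ] F [ 1.4  0.1 -1.2] op 0.604
turn [-0.007 -0.     0.001] deg 0.4 shift cm [-4.86  2.76 -0.25]
```

Request:
{"api": "carry_out", "payload": {"commands": [[[0,0,0,0,0,0,5],[0,0,0,0,0,0,5],[0,0,0,0,0,0,5]]]}}

```text
clock: 21.97
tool_pos: [0.6168, -0.2045, 0.1882]
eef_rot: [0.707, 0.708, -0.002, -0.003]
contact_force: [0.1, 0.8, -0.2]
opening: 0.6
```

```bash
python3 - <<'E'
from h import *
show()
goto([.645,-.256,.19],[0,0,-1],[0,1,0])
E
```

```text
t 21.97 q [ 0.487  0.821 -0.455  1.526  0.423  0.9   -0.108] p [ 0.6168 -0.2045  0.1882] x [-0.002  1.     0.001] y [ 1.     0.002 -0.006] z [-0.006  0.001 -1.   ] F [ 0.1  0.8 -0.2] op 0.6
turn [-0.006 -0.001  0.002] deg 0.4 shift cm [-5.15  2.81 -0.21]
```

Request:
{"api": "carry_out", "payload": {"commands": [[[-0.006,0,0,-5.1,2.8,0,5],[-0.006,0,0,-5.1,2.8,0,5],[-0.006,0,0,-5.1,2.8,0,5],[-0.006,0,0,-5.1,2.8,0,5],[-0.006,0,0,-5.1,2.8,0,5]]]}}

```text
clock: 22.38
tool_pos: [0.6457, -0.2534, 0.1901]
eef_rot: [0.706, 0.709, 0.002, 0.0]
contact_force: [0.3, 0.1, -0.4]
opening: 0.596
```

```bash
python3 - <<'E'
from h import *
show()
goto([.645,-.256,.049],[0,0,-1],[0,1,0])
w=r.snapshot("wrist"); cv2.imwrite("pics/w19.png",w["pixels"][:,:,::-1])
E
```

```text
t 22.38 q [ 0.531  0.875 -0.462  1.38   0.421  0.982 -0.016] p [ 0.6457 -0.2534  0.1901] x [-0.004  1.     0.002] y [1.    0.004 0.002] z [ 0.002  0.002 -1.   ] F [ 0.3  0.1 -0.4] op 0.596
turn [ 0.002 -0.002  0.004] deg 0.3 shift cm [-0.29 -0.11 14.1 ]
```

View pics/w19.png

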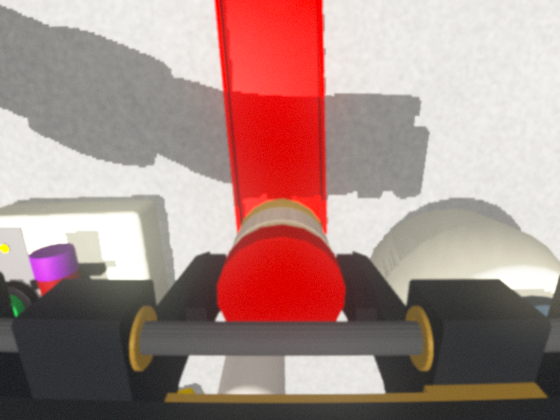

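```bash
python3 - <<'E'
from h import *
w=r.snapshot("wrist"); t=r.snapshot("top")
# jar outline left edge in wrist, top view circle edges
for z in(.05,.08,.11): print(z,cast(w,[[373,262],[385,235],[400,215]],z).round(3).tolist(), cast(t,[[338,98],[367,129],[397,98],[343,115]],z).round(3).tolist())
cv2.imwrite("pics/jar.png",cv2.resize(t["pixels"][60:180,260:430,::-1],None,fx=4,fy=4))
E
```

```text
0.05 [[0.731, -0.314, 0.05], [0.739, -0.288, 0.05], [0.751, -0.269, 0.05]] [[0.83, -0.265, 0.05], [0.728, -0.356, 0.05], [0.833, -0.456, 0.05], [0.774, -0.28, 0.05]]
0.08 [[0.721, -0.299, 0.08], [0.729, -0.276, 0.08], [0.739, -0.259, 0.08]] [[0.819, -0.261, 0.08], [0.719, -0.35, 0.08], [0.822, -0.448, 0.08], [0.763, -0.276, 0.08]]
0.11 [[0.712, -0.285, 0.11], [0.719, -0.264, 0.11], [0.728, -0.249, 0.11]] [[0.807, -0.257, 0.11], [0.709, -0.344, 0.11], [0.81, -0.441, 0.11], [0.753, -0.272, 0.11]]
```

View pics/jar.png

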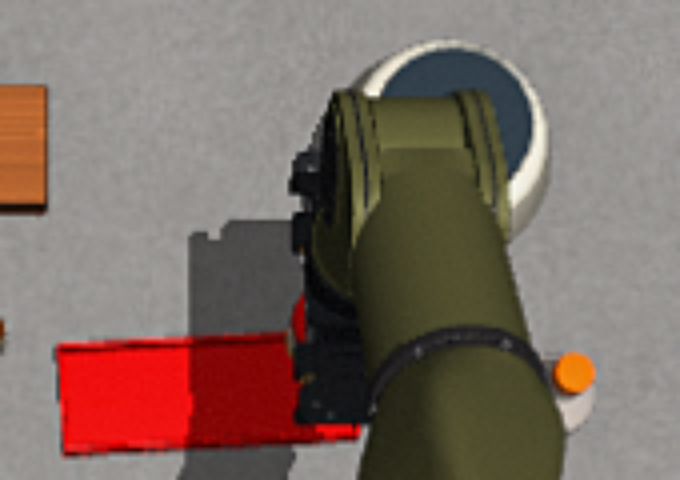

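The jar at the upper right is close to the gripper's corner, so I'll place this pot at (0.637,-0.241) for clearance.

Request:
{"api": "carry_out", "payload": {"commands": [[[0,0,0.004,1.2,-0.9,0,5],[0,0,0.004,1.2,-0.9,0,5],[0,0,0.004,1.2,-0.9,4,5],[0,0,0.004,1.2,-0.9,8,5],[0,0,0.004,1.2,-0.9,11,5],[0,0,0.004,1.2,-0.9,13,5],[0,0,0.004,1.2,-0.9,14,5],[0,0,0.004,1.2,-0.9,14,5],[0,0,0.004,1.2,-0.9,14,5]]]}}

```text
clock: 23.28
tool_pos: [0.6386, -0.2444, 0.0512]
eef_rot: [0.708, 0.706, 0.002, 0.002]
contact_force: [-0.1, 0.2, -0.6]
opening: 0.601
```

Request:
{"api": "carry_out", "payload": {"commands": [[[0,0,0,0,-0.1,0.25,5],[0,0,0,0,-0.1,0.25,5],[0,0,0,0,-0.1,0.25,5]]]}}

```text
clock: 23.53
tool_pos: [0.6372, -0.2447, 0.049]
eef_rot: [0.708, 0.706, 0.002, 0.002]
contact_force: [0.6, 1.4, -1.4]
opening: 0.596
```

Request:
{"api": "carry_out", "payload": {"commands": [[[0,0,0,0,0,0.1,5],[0,0,0,0,0,0.1,5.8],[0,0,0,0,0,0.1,7.4],[0,0,0,0,0,0.1,7.4],[0,0,0,0,0,0.1,7.4],[0,0,0,0,0,-4,7.4],[0,0,0,0,0,-8,7.4],[0,0,0,0,0,-12,7.4],[0,0,0,0,0,-14,7.4],[0,0,0,0,0,-14,7.4]]]}}

```text
clock: 24.37
tool_pos: [0.6398, -0.245, 0.1946]
eef_rot: [0.708, 0.706, 0.004, 0.006]
contact_force: [0.8, 0.1, -0.0]
opening: 0.839
```

```bash
python3 - <<'E'
from h import *
show()
w=r.snapshot("wrist"); cv2.imwrite("pics/w20.png",w["pixels"][:,:,::-1])
t=r.snapshot("top"); cv2.imwrite("pics/t20.png",t["pixels"][:,:,::-1])
pots(t,100,600)
E
```

```text
t 24.37 q [ 0.528  0.852 -0.462  1.422  0.425  0.951 -0.044] p [ 0.6398 -0.245   0.1946] x [ 0.004  1.    -0.003] y [ 1.    -0.004  0.015] z [ 0.015 -0.003 -1.   ] F [ 0.8  0.1 -0. ] op 0.839
red [234. 191.] 236 [225 183  18  17] [0.5238 0.0627 0.062 ]
red [274. 192.] 238 [266 184  17  17] [ 0.5212 -0.0615  0.062 ]
white [391. 100.] 125 [383  76  14  39] [ 0.8381 -0.4293  0.062 ]
white [150. 225.] 210 [145 213  10  26] [0.4164 0.3162 0.062 ]
white [162. 224.] 211 [157 212  10  25] [0.4211 0.2799 0.062 ]
white [126. 227.] 208 [122 215  10  25] [0.4115 0.3862 0.062 ]
white [138. 226.] 209 [134 214  10  26] [0.4132 0.3496 0.062 ]
white [237. 223.] 244 [229 215  17  18] [0.4235 0.0506 0.062 ]
```

View pics/w20.png

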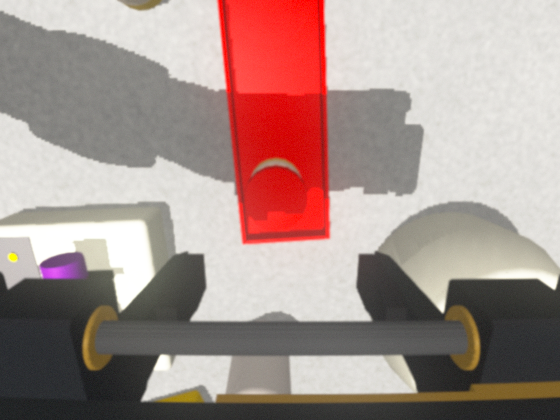

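View pics/t20.png

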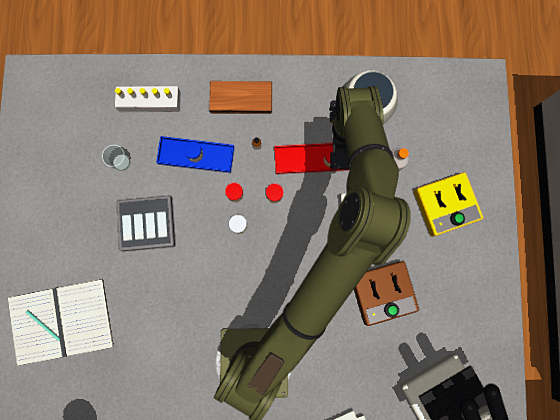

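The first red pot stands in the tray (crescent at (275,170)); the others are unmoved. Next is the red pot at (0.521,-0.061).

Request:
{"api": "carry_out", "payload": {"commands": [[[0.015,0.003,0,18.5,-11.9,3,7.8],[0.015,0.003,0,18.5,-11.9,3,7.8],[0.015,0.003,0,18.5,-11.9,3,7.8],[0.015,0.003,0,18.5,-11.9,3,7.8],[0.015,0.003,0,18.5,-11.9,3,7.8],[0.015,0.003,0,18.5,-11.9,3,7.8],[0.015,0.003,0,18.5,-11.9,3,7.8],[0.015,0.003,0,18.5,-11.9,3,7.8]]]}}

```text
clock: 25.13
tool_pos: [0.5169, -0.0589, 0.1565]
eef_rot: [0.707, 0.707, -0.004, -0.006]
contact_force: [-0.7, -0.9, 0.1]
opening: 0.886
```

```bash
python3 - <<'E'
from h import *
show()
w=r.snapshot("wrist"); cv2.imwrite("pics/w21.png",w["pixels"][:,:,::-1])
pots(w)
goto([.5205,-.060,.043],[0,0,-1],[0,1,0])
E
```

```text
t 25.13 q [ 0.265  0.717 -0.392  1.946  0.469  0.582 -0.443] p [ 0.5169 -0.0589  0.1565] x [0.001 1.    0.003] y [ 1.    -0.001 -0.014] z [-0.014  0.003 -1.   ] F [-0.7 -0.9  0.1] op 0.886
red [292.  34.] 5223 [251   0  82  76] [0.5216 0.0594 0.062 ]
red [287. 214.] 3805 [252 180  71  69] [ 0.5192 -0.0584  0.062 ]
blue [448.  16.] 4131 [381   0 129  41] [0.6181 0.0702 0.062 ]
turn [-0.012 -0.002 -0.004] deg 0.7 shift cm [-1.000e-02  4.100e-01  1.137e+01]
```

View pics/w21.png

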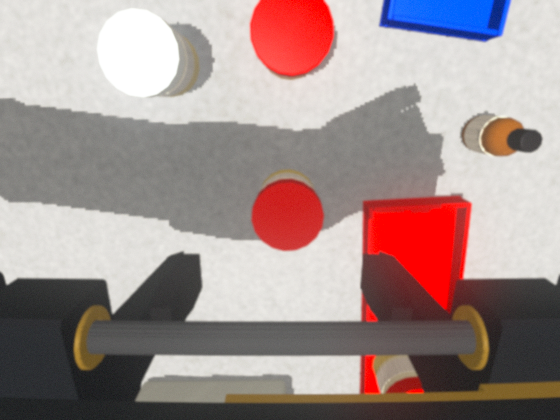

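The red lid at (287,214) is under the jaws. Descending, gripping and lifting.

Request:
{"api": "carry_out", "payload": {"commands": [[[-0.012,0,-0.004,0,0.3,4,7.8],[-0.012,0,-0.004,0,0.3,8,7.8],[-0.012,0,-0.004,0,0.3,10.5,7.8],[-0.012,0,-0.004,0,0.3,11.4,7.8],[-0.012,0,-0.004,0,0.3,11.4,7.8],[-0.012,0,-0.004,0,0.3,11.4,7.8]]]}}

```text
clock: 25.68
tool_pos: [0.5204, -0.0598, 0.0438]
eef_rot: [0.707, 0.707, 0.001, -0.0]
contact_force: [-0.2, -1.1, 0.5]
opening: 0.889
```

Request:
{"api": "carry_out", "payload": {"commands": [[[0,0,0,0,0,0,5],[0,0,0,0,0,0,5],[0,0,0,0,0,0,5],[0,0,0,0,0,0,5],[0,0,0,0,0,0,5],[0,0,0,0,0,0,5]]], "force": 35}}

```text
clock: 26.18
tool_pos: [0.5204, -0.0591, 0.0446]
eef_rot: [0.707, 0.707, 0.002, 0.0]
contact_force: [-0.5, -0.3, 7.3]
opening: 0.597
```

Request:
{"api": "carry_out", "payload": {"commands": [[[0,0,0,0,0,-2,5],[0,0,0,0,0,-5,5],[0,0,0,0,0,-9,5],[0,0,0,0,0,-11,5],[0,0,0,0,0,-11,5],[0,0,0,0,0,-11,5]]]}}

```text
clock: 26.68
tool_pos: [0.52, -0.0595, 0.1545]
eef_rot: [0.707, 0.707, 0.002, 0.0]
contact_force: [-0.3, -1.7, -1.5]
opening: 0.602
```

```bash
python3 - <<'E'
from h import *
show()
goto([.6385,-.180,.15],[0,0,-1],[0,1,0])
E
```

```text
t 26.68 q [ 0.267  0.719 -0.394  1.954  0.492  0.559 -0.461] p [ 0.52   -0.0595  0.1545] x [-0.001  1.     0.003] y [1.    0.001 0.004] z [ 0.004  0.003 -1.   ] F [-0.3 -1.7 -1.5] op 0.602
turn [ 0.004 -0.003  0.001] deg 0.3 shift cm [-12.06  11.84   0.47]
```

Request:
{"api": "carry_out", "payload": {"commands": [[[0.004,-0.003,0,-12,11.8,0,5],[0.004,-0.003,0,-12,11.8,0,5],[0.004,-0.003,0,-12,11.8,0,5],[0.004,-0.003,0,-12,11.8,0,5],[0.004,-0.003,0,-12,11.8,0,5],[0.004,-0.003,0,-12,11.8,0,5],[0.004,-0.003,0,-12,11.8,0,5]]]}}

```text
clock: 27.27
tool_pos: [0.636, -0.1781, 0.1511]
eef_rot: [0.707, 0.708, -0.002, -0.003]
contact_force: [-0.1, -0.4, -0.8]
opening: 0.597
```

```bash
python3 - <<'E'
from h import *
show()
goto([.6385,-.180,.049],[0,0,-1],[0,1,0])
w=r.snapshot("wrist"); cv2.imwrite("pics/w22.png",w["pixels"][:,:,::-1])
E
```

```text
t 27.27 q [ 0.434  0.881 -0.45   1.516  0.46   0.858 -0.178] p [ 0.636  -0.1781  0.1511] x [-0.002  1.     0.001] y [ 1.     0.002 -0.007] z [-0.007  0.001 -1.   ] F [-0.1 -0.4 -0.8] op 0.597
turn [-0.007 -0.001  0.002] deg 0.4 shift cm [-0.2   0.32 10.21]
```

View pics/w22.png

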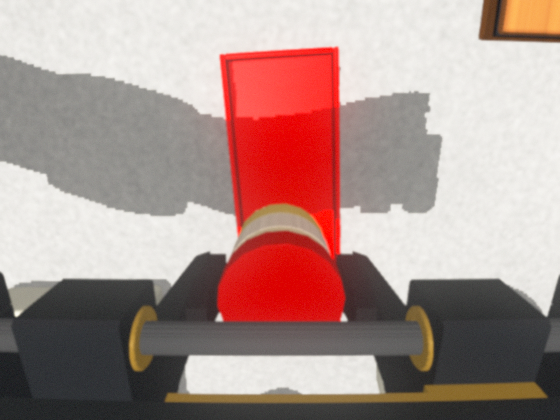

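The pot hangs over the middle of the red tray. Lowering and releasing.

Request:
{"api": "carry_out", "payload": {"commands": [[[-0.007,0,0.002,-0.2,0.3,4,5],[-0.007,0,0.002,-0.2,0.3,8,5],[-0.007,0,0.002,-0.2,0.3,9.5,5],[-0.007,0,0.002,-0.2,0.3,10.2,5],[-0.007,0,0.002,-0.2,0.3,10.2,5],[-0.007,0,0.002,-0.2,0.3,10.2,5]]]}}

```text
clock: 27.82
tool_pos: [0.6409, -0.18, 0.0525]
eef_rot: [0.707, 0.707, 0.002, 0.002]
contact_force: [0.2, 0.7, -0.4]
opening: 0.598
```

Request:
{"api": "carry_out", "payload": {"commands": [[[0,0,0,0,-0.1,0.4,5],[0,0,0,0,-0.1,0.4,5],[0,0,0,0,-0.1,0.4,5]]]}}

```text
clock: 28.07
tool_pos: [0.6409, -0.1808, 0.0488]
eef_rot: [0.707, 0.707, 0.003, 0.003]
contact_force: [1.3, 0.8, 4.1]
opening: 0.6
```

Request:
{"api": "carry_out", "payload": {"commands": [[[0,0,0,0,0,0,5],[0,0,0,0,0,0,5.8],[0,0,0,0,0,0,7.4],[0,0,0,0,0,0,7.4],[0,0,0,0,0,0,7.4],[0,0,0,0,0,-4,7.4],[0,0,0,0,0,-8,7.4],[0,0,0,0,0,-12,7.4],[0,0,0,0,0,-12,7.4],[0,0,0,0,0,-12,7.4]]]}}

```text
clock: 28.9
tool_pos: [0.6403, -0.1814, 0.17]
eef_rot: [0.708, 0.707, 0.003, 0.004]
contact_force: [0.3, 0.7, -0.4]
opening: 0.841
```

```bash
python3 - <<'E'
from h import *
show()
w=r.snapshot("wrist"); cv2.imwrite("pics/w23.png",w["pixels"][:,:,::-1])
t=r.snapshot("top"); pots(t,100,600)
goto([.5235,.0635,.14],[0,0,-1],[0,1,0])
E
```

```text
t 28.9 q [ 0.443  0.859 -0.461  1.503  0.453  0.878 -0.17 ] p [ 0.6403 -0.1814  0.17  ] x [ 0.001  1.    -0.001] y [ 1.    -0.001  0.009] z [ 0.009 -0.001 -1.   ] F [ 0.3  0.7 -0.4] op 0.841
red [234. 191.] 237 [225 183  18  17] [0.5238 0.0627 0.062 ]
white [370. 101.] 396 [348  74  49  43] [ 0.8372 -0.3728  0.062 ]
white [392. 221.] 209 [376 193  22  50] [ 0.4435 -0.4074  0.062 ]
white [150. 225.] 210 [145 213  10  26] [0.4164 0.3162 0.062 ]
white [162. 224.] 211 [157 212  10  25] [0.4211 0.2799 0.062 ]
white [126. 227.] 208 [122 215  10  25] [0.4115 0.3862 0.062 ]
white [138. 226.] 208 [134 214  10  25] [0.4147 0.3497 0.062 ]
white [237. 223.] 244 [229 215  17  18] [0.4235 0.0506 0.062 ]
turn [ 0.002  0.    -0.001] deg 0.1 shift cm [ 24.47 -11.46   2.61]
```

View pics/w23.png

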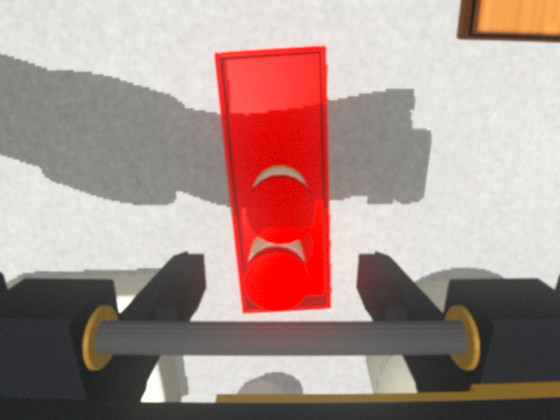

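Two red pots stand in the tray at (280,205) and (276,278). Moving over the last red pot at (0.524,0.063).

Request:
{"api": "carry_out", "payload": {"commands": [[[0.008,0,0,24.5,-11.5,1,7.8],[0.008,0,0,24.5,-11.5,1,7.8],[0.008,0,0,24.5,-11.5,1,7.8],[0.008,0,0,24.5,-11.5,1,7.8],[0.008,0,0,24.5,-11.5,1,7.8],[0.008,0,0,24.5,-11.5,1,7.8],[0.008,0,0,24.5,-11.5,1,7.8],[0.008,0,0,24.5,-11.5,1,7.8],[0.008,0,0,24.5,-11.5,1,7.8]]]}}

```text
clock: 29.75
tool_pos: [0.5226, 0.0648, 0.1555]
eef_rot: [0.706, 0.708, -0.003, -0.002]
contact_force: [0.3, -0.4, -0.3]
opening: 0.886
```

```bash
python3 - <<'E'
from h import *
show()
w=r.snapshot("wrist"); cv2.imwrite("pics/w24.png",w["pixels"][:,:,::-1])
pots(w)
goto([.523,.0635,.043],[0,0,-1],[0,1,0])
E
```

```text
t 29.75 q [ 0.022  0.722 -0.383  1.934  0.466  0.58  -0.67 ] p [0.5226 0.0648 0.1555] x [-0.002  1.    -0.001] y [ 1.     0.002 -0.007] z [-0.007 -0.001 -1.   ] F [ 0.3 -0.4 -0.3] op 0.886
red [281. 213.] 3914 [246 178  71  70] [0.5212 0.0665 0.062 ]
white [147. 229.] 3575 [113 196  70  68] [0.4216 0.0527 0.062 ]
turn [-0.006  0.002 -0.001] deg 0.4 shift cm [ 0.06  0.02 11.26]
```

View pics/w24.png

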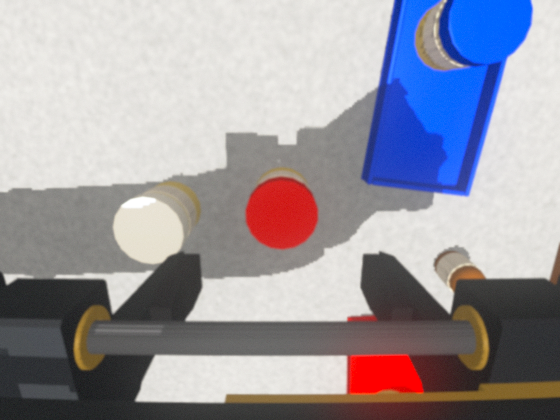

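The red lid (281,213) is under the jaws and the white pot (147,229) is beside the left finger. I'll narrow to 7 cm and descend.

Request:
{"api": "carry_out", "payload": {"commands": [[[-0.006,0,0,0,0,2,7],[-0.006,0,0,0,0,4,7],[-0.006,0,0,0,0,6,7],[-0.006,0,0,0,0,8,7],[-0.006,0,0,0,0,10.5,7],[-0.006,0,0,0,0,11.3,7],[-0.006,0,0,0,0,11.3,7],[-0.006,0,0,0,0,11.3,7]]]}}

```text
clock: 30.47
tool_pos: [0.524, 0.0628, 0.0437]
eef_rot: [0.708, 0.706, 0.0, 0.001]
contact_force: [0.6, -0.6, 1.2]
opening: 0.794
```

Request:
{"api": "carry_out", "payload": {"commands": [[[0,0,0,0,0,0,5],[0,0,0,0,0,0,5],[0,0,0,0,0,0,5],[0,0,0,0,0,0,5],[0,0,0,0,0,0,5],[0,0,0,0,0,0,5]]], "force": 35}}

```text
clock: 30.97
tool_pos: [0.5244, 0.0638, 0.0449]
eef_rot: [0.708, 0.707, 0.001, 0.002]
contact_force: [-0.7, -1.1, 6.3]
opening: 0.605
```

Request:
{"api": "carry_out", "payload": {"commands": [[[0,0,0,0,0,-2,5],[0,0,0,0,0,-5,5],[0,0,0,0,0,-9,5],[0,0,0,0,0,-13,5],[0,0,0,0,0,-14,5],[0,0,0,0,0,-14,5],[0,0,0,0,0,-14,5]]]}}

```text
clock: 31.55
tool_pos: [0.5233, 0.0636, 0.1837]
eef_rot: [0.708, 0.707, 0.001, 0.001]
contact_force: [0.6, -0.1, -1.2]
opening: 0.598
```

```bash
python3 - <<'E'
from h import *
show()
goto([.637,-.113,.18],[0,0,-1],[0,1,0])
E
```

```text
t 31.55 q [ 0.047  0.677 -0.419  1.919  0.447  0.635 -0.656] p [0.5233 0.0636 0.1837] x [ 0.001  1.    -0.001] y [ 1.    -0.001  0.003] z [ 0.003 -0.001 -1.   ] F [ 0.6 -0.1 -1.2] op 0.598
turn [ 0.003  0.001 -0.001] deg 0.2 shift cm [-17.65  11.4    0.41]
```

Request:
{"api": "carry_out", "payload": {"commands": [[[0.003,0,0,-17.6,11.4,0,5],[0.003,0,0,-17.6,11.4,0,5],[0.003,0,0,-17.6,11.4,0,5],[0.003,0,0,-17.6,11.4,0,5],[0.003,0,0,-17.6,11.4,0,5],[0.003,0,0,-17.6,11.4,0,5],[0.003,0,0,-17.6,11.4,0,5],[0.003,0,0,-17.6,11.4,0,5]]]}}

```text
clock: 32.22
tool_pos: [0.6357, -0.1114, 0.1814]
eef_rot: [0.707, 0.707, -0.002, -0.002]
contact_force: [0.3, 1.0, -1.5]
opening: 0.599
```

```bash
python3 - <<'E'
from h import *
show()
goto([.638,-.113,.049],[0,0,-1],[0,1,0])
w=r.snapshot("wrist"); cv2.imwrite("pics/w25.png",w["pixels"][:,:,::-1])
E
```

```text
t 32.22 q [ 0.347  0.825 -0.466  1.547  0.441  0.881 -0.276] p [ 0.6357 -0.1114  0.1814] x [0.001 1.    0.001] y [ 1.    -0.001 -0.005] z [-0.005  0.001 -1.   ] F [ 0.3  1.  -1.5] op 0.599
turn [-0.005 -0.001 -0.001] deg 0.3 shift cm [-0.17  0.3  13.24]
```

View pics/w25.png

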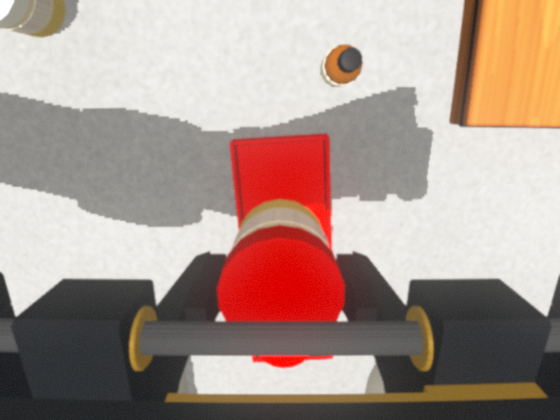

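The pot hangs over the near end of the red tray, whose end wall is at (280,135). Lowering.

Request:
{"api": "carry_out", "payload": {"commands": [[[-0.005,0,0,-0.1,0.1,4,5],[-0.005,0,0,-0.1,0.1,8,5],[-0.005,0,0,-0.1,0.1,11,5],[-0.005,0,0,-0.1,0.1,12.5,5],[-0.005,0,0,-0.1,0.1,13.2,5],[-0.005,0,0,-0.1,0.1,13.2,5],[-0.005,0,0,-0.1,0.1,13.2,5]]]}}

```text
clock: 32.85
tool_pos: [0.6383, -0.1114, 0.0525]
eef_rot: [0.707, 0.708, 0.002, 0.001]
contact_force: [1.2, -0.6, -1.7]
opening: 0.599
```

Request:
{"api": "carry_out", "payload": {"commands": [[[0,0,0,0,0,0.4,5],[0,0,0,0,0,0.4,5],[0,0,0,0,0,0.4,5]]]}}

```text
clock: 33.1
tool_pos: [0.6391, -0.1128, 0.0491]
eef_rot: [0.707, 0.707, 0.002, 0.002]
contact_force: [1.3, -0.3, 0.6]
opening: 0.597
```

Request:
{"api": "carry_out", "payload": {"commands": [[[0,0,0,0,0,0.05,5],[0,0,0,0,0,0.05,5.8],[0,0,0,0,0,0.05,7.4],[0,0,0,0,0,0.05,7.4],[0,0,0,0,0,0.05,7.4],[0,0,0,0,0,-4,7.4],[0,0,0,0,0,-8,7.4],[0,0,0,0,0,-12,7.4],[0,0,0,0,0,-16,7.4],[0,0,0,0,0,-16,7.4]]]}}

```text
clock: 33.93
tool_pos: [0.6422, -0.1127, 0.2166]
eef_rot: [0.708, 0.706, 0.006, 0.007]
contact_force: [1.0, 1.3, 0.9]
opening: 0.844
```

Request:
{"api": "carry_out", "payload": {"commands": [[[0,0,0,14,-34,-4,7.4],[0,0,0,14,-34,-4,7.4],[0,0,0,14,-34,-4,7.4],[0,0,0,14,-34,-4,7.4],[0,0,0,14,-24,-4,7.4],[0,0,0,14,-24,-4,7.4],[0,0,0,14,-24,-4,7.4],[0,0,0,14,-24,-4,7.4],[0,0,0,14,-24,-4,7.4],[0,0,0,14,-24,-4,7.4]]]}}

```text
clock: 34.77
tool_pos: [0.3983, 0.0268, 0.2472]
eef_rot: [0.708, 0.707, 0.002, 0.002]
contact_force: [-0.3, 0.3, 0.1]
opening: 0.842
```

```bash
python3 - <<'E'
from h import *
show()
t=r.snapshot("top"); cv2.imwrite("pics/t26.png",t["pixels"][:,:,::-1])
s=r.snapshot("scene"); cv2.imwrite("pics/s26.png",cv2.resize(s["pixels"][150:330,80:460,::-1],None,fx=2,fy=2,interpolation=cv2.INTER_CUBIC))
E
```

```text
t 34.77 q [ 0.172  0.438 -0.513  2.197  0.389  0.587 -0.628] p [0.3983 0.0268 0.2472] x [ 0.001  1.    -0.   ] y [ 1.    -0.001  0.005] z [ 0.005 -0.    -1.   ] F [-0.3  0.3  0.1] op 0.842
```

View pics/t26.png

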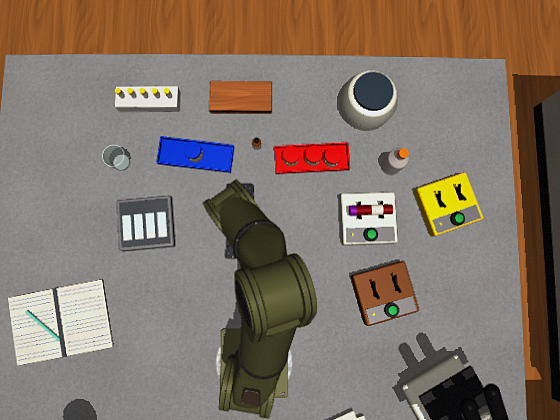

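View pics/s26.png

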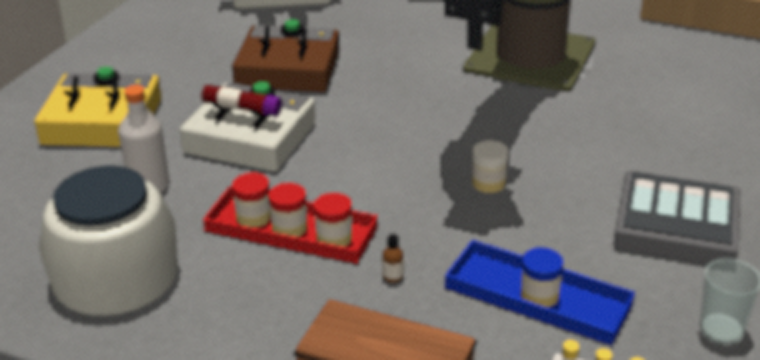

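Three red pots stand in the red tray (290/312/331,157), the blue pot is in the blue tray (195,154), and the tube is in the cradle (370,211). There's plenty of time, so I'll press the button again in small steps to confirm the full 4–6 mm travel.

Request:
{"api": "carry_out", "payload": {"commands": [[[0,0,0,-38.3,-0.8,3,0],[0,0,0,-38.3,-0.8,3,0],[0,0,0,-38.3,-0.8,3,0],[0,0,0,-38.3,-0.8,3,0],[0,0,0,-38.3,-0.8,3,0],[0,0,0,-38.3,-0.8,3,0],[0,0,0,-38.3,-0.8,3,0],[0,0,0,-38.3,-0.8,3,0],[0,0,0,-38.3,-0.8,3,0],[0,0,0,-38.3,-0.8,3,0]]]}}

```text
clock: 35.7
tool_pos: [0.3865, -0.3652, 0.2154]
eef_rot: [0.712, 0.702, -0.0, 0.002]
contact_force: [-0.1, -1.1, -0.1]
opening: 0.106
```

Request:
{"api": "carry_out", "payload": {"commands": [[[0,0,0,0,0,0,0],[0,0,0,0,0,0,0],[0,0,0,0,0,0,0]]]}}

```text
clock: 35.95
tool_pos: [0.3896, -0.354, 0.217]
eef_rot: [0.707, 0.707, 0.002, 0.001]
contact_force: [0.5, -0.3, 0.1]
opening: 0.003
```

```bash
python3 - <<'E'
from h import *
show()
goto([.390,-.356,.084],[0,0,-1],[0,1,0])
w=r.snapshot("wrist"); cv2.imwrite("pics/w27.png",w["pixels"][:,:,::-1])
E
```

```text
t 35.95 q [ 0.976  0.642 -0.529  1.886  0.462  0.734  0.186] p [ 0.3896 -0.354   0.217 ] x [-0.001  1.     0.001] y [1.    0.001 0.004] z [ 0.004  0.001 -1.   ] F [ 0.5 -0.3  0.1] op 0.003
turn [ 0.004 -0.001  0.001] deg 0.3 shift cm [-2.20e-01 -1.00e-02  1.33e+01]
```

View pics/w27.png

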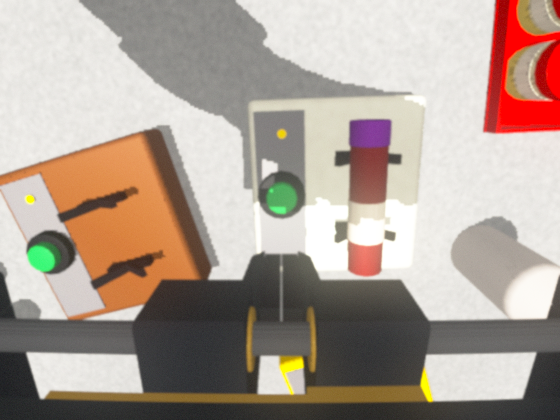

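The button is at (282,197) under the closed fingers, and the tube is resting in the cradle. Stepping down.

Request:
{"api": "carry_out", "payload": {"commands": [[[0.004,0,0,-0.2,0,4,0],[0.004,0,0,-0.2,0,8,0],[0.004,0,0,-0.2,0,12,0],[0.004,0,0,-0.2,0,13.1,0],[0.004,0,0,-0.2,0,13.1,0],[0.004,0,0,-0.2,0,13.1,0]]]}}

```text
clock: 36.5
tool_pos: [0.3905, -0.3562, 0.0864]
eef_rot: [0.706, 0.708, 0.0, -0.0]
contact_force: [-0.2, 0.3, 0.1]
opening: 0.002
```

Request:
{"api": "carry_out", "payload": {"commands": [[[0,0,0,0,0,0.3,0],[0,0,0,0,0,0.3,0],[0,0,0,0,0,0.3,0]]]}}

```text
clock: 36.75
tool_pos: [0.3905, -0.3582, 0.0844]
eef_rot: [0.707, 0.707, 0.0, 0.001]
contact_force: [0.3, -0.0, -0.5]
opening: 0.004
```

Request:
{"api": "carry_out", "payload": {"commands": [[[0,0,0,0,0,0.2,0],[0,0,0,0,0,0.2,0],[0,0,0,0,0,0.2,0]]]}}

```text
clock: 37.0
tool_pos: [0.3898, -0.358, 0.0815]
eef_rot: [0.708, 0.707, 0.0, 0.0]
contact_force: [0.8, 0.4, -0.7]
opening: 0.005
```

Request:
{"api": "carry_out", "payload": {"commands": [[[0,0,0,0,0,0.2,0],[0,0,0,0,0,0.2,0],[0,0,0,0,0,0.2,0]]]}}

```text
clock: 37.25
tool_pos: [0.3899, -0.3581, 0.0793]
eef_rot: [0.708, 0.707, 0.0, 0.0]
contact_force: [-0.2, 0.2, 2.5]
opening: 0.01
```

Request:
{"api": "carry_out", "payload": {"commands": [[[0,0,0,0,0,0.2,0],[0,0,0,0,0,0.2,0],[0,0,0,0,0,0.2,0]]]}}

```text
clock: 37.5
tool_pos: [0.3899, -0.3581, 0.0772]
eef_rot: [0.708, 0.707, 0.0, 0.0]
contact_force: [-0.5, -1.6, 3.6]
opening: 0.009
```

Contact began at TCP 0.080 and the spring force is rising, so the earlier stop at 0.074 was the full 6 mm. I'll complete this press too, then lift away.

Request:
{"api": "carry_out", "payload": {"commands": [[[0,0,0,0,0,0.25,0],[0,0,0,0,0,0.25,0],[0,0,0,0,0,0.25,0],[0,0,0,0,0,-3,0],[0,0,0,0,0,-7,0],[0,0,0,0,0,-11,0],[0,0,0,0,0,-15,0],[0,0,0,0,0,-15,0]]]}}

```text
clock: 38.17
tool_pos: [0.3931, -0.3591, 0.2335]
eef_rot: [0.707, 0.707, 0.001, 0.006]
contact_force: [0.4, 0.0, -1.0]
opening: 0.002
```

Request:
{"api": "carry_out", "payload": {"commands": [[[0,0,0,16,0,-17,0],[0,0,0,16,0,-17,0],[0,0,0,16,0,-17,0],[0,0,0,16,0,-17,0],[0,0,0,16,0,-17,0],[0,0,0,16,0,-17,0],[0,0,0,16,0,-17,0],[0,0,0,16,0,-17,0]]]}}

```text
clock: 38.83
tool_pos: [0.3898, -0.1974, 0.3974]
eef_rot: [0.707, 0.707, -0.0, 0.001]
contact_force: [0.6, -0.0, -0.7]
opening: 0.005
```

```bash
python3 - <<'E'
from h import *
show()
t=r.snapshot("top"); cv2.imwrite("pics/t28.png",cv2.resize(t["pixels"][120:270,90:430,::-1],None,fx=2,fy=2,interpolation=cv2.INTER_CUBIC))
pots(t,100,600)
E
```

```text
t 38.83 q [ 0.874  0.302 -0.693  1.842  0.22   1.073  0.099] p [ 0.3898 -0.1974  0.3974] x [-0.001  1.    -0.002] y [1.    0.001 0.001] z [ 0.001 -0.002 -1.   ] F [ 0.6 -0.  -0.7] op 0.005
white [370. 102.] 375 [349  74  47  43] [ 0.8372 -0.3728  0.062 ]
white [389. 214.] 372 [379 193  19  50] [ 0.4435 -0.412   0.062 ]
white [150. 225.] 206 [145 213  10  26] [0.4164 0.3162 0.062 ]
white [162. 224.] 207 [157 212  10  25] [0.4211 0.2799 0.062 ]
white [126. 227.] 207 [122 215  10  25] [0.4115 0.3862 0.062 ]
white [138. 226.] 206 [134 214  10  25] [0.4147 0.3497 0.062 ]
white [237. 223.] 241 [229 215  17  18] [0.4235 0.0506 0.062 ]
```

View pics/t28.png

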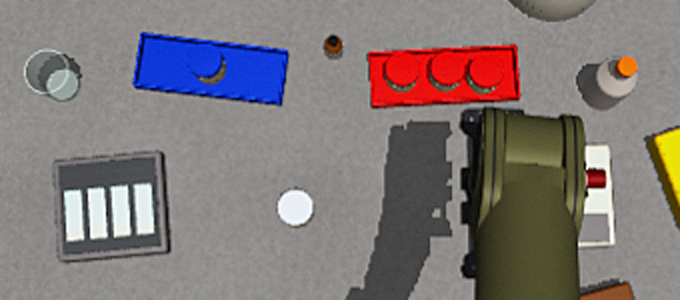

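All pots are upright in their trays, the white pot is unmoved at (0.4235,0.0506), and the arm is clear. Handing in.

```bash
python3 - <<'E'
from plant import r
print(r.finish_job())
E
```

```text
the job is handed in; nothing more can be done
None
```

I laid the tube in the white rocker's cradle and let go, then pressed the green button. I then put the one blue pot in the blue tray and the three red pots side by side in the red tray. The job was handed in at about 39 s; it reports no verdict.

- **Button:** the first press ended against a hard stop at 39 N. A second, stepped press after the pots were placed showed contact at TCP height 0.080 m, so the stop at 0.074 m was the full travel of about 6 mm.
- **Tube:** it lay seated in both V supports, with its middle about 5 mm along from the cradle point, within the 25 mm allowed. In the last top view the arm hid most of it, so the last clear look was just before the second press.
- **Pots:** the last top view shows all four upright in the right trays. The white pot had not moved, the oil bottle, beaker and wash bottle were still standing in place, and the arm was clear of everything.
- **Disagreement:** the wrist and top cameras differed by about 2–5 mm on lid positions. I aimed at or between the two readings, and every grasp held.

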